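# Clear a jammed module feeder

## Robot

A 6-joint arm with a two-finger parallel gripper is mounted at the origin on a cart in front of the work surface, level with it; the furniture and walls round the work are solid. World frame = base frame: x ahead of the robot, y to its left, z up, the work surface at z = 0. Lengths are in mm, angles in rad, forces in N, time in s.
With the tool pointing down it reaches from about 350 to 875 mm from the base axis. Payload 4.2 kg.
Tool frame: the origin (TCP) lies between the finger pads; the fingertips stand 25 mm ahead of it and the grasp point (between the pads) lies 6 mm ahead of it; z points along the fingers, y is the line along which they close (so a half turn about z gives the same grasp; the last joint's range is limited). The gripper opens to 85 mm and grips with 20 to 120 N. Pads are 22 mm wide; open, the fingers measure 114 mm over their backs; the gripper's body (76 mm by 85 mm) begins 54 mm behind the grasp point. The pads swing forward as they close: fully open they stand 13 mm farther back than shut.
Start: joints at [1.599, 0.385, 0.008, 0, -1.194, -0.259], TCP at [142.941, 608.414, 229.512] pointing down, gripper open.
Joint ranges: [-3.14, 3.14], [-1.21, 2.06], [-1.07, 1.41], [-3.16, 2.05], [-2.99, -0.16], [-3.1, 3.1]. Speed limits (rad/s): [2.79, 2.79, 3.14, 3.14, 3.14, 3.14].

## Interface

Orientations are given as a unit quaternion [x, y, z, w].
In Python, from bench import read_state, get_image, job_done gives the robot as it stands.
- The arm moves only by the tool play_rows, never from a script. Its argument "series" is a list of rows, each a list of 6 numbers: the shift along the world's x, y, z in mm, then the turn, a rotation vector about the world's x, y, z in units of 6 degrees (1.0 is 6 degrees). A call has 1 to 20 rows; each row shifts and turns the commanded pose from where the row before left it; what a row does not reach is not made up. A row lasts 1/12 s, in which the tool goes at most 41.7 mm and 7.16 degrees, less where a joint would pass 70% of its speed; a pose out of reach is approached as far as the arm can. A call is refused whole if a number of a shift passes 41.7 or a number of a turn 1, either way. A call with a gripper value outside its range is refused whole. "gripper" is the opening, from 0 (shut) to 1 (fully open), set as the call begins (left out, the last holds). The fingers move at their own pace and stop on an object; the grip force is fixed at half the most. Time passes only in rows, so rows that do not move let the fingers close. It gives the time, the measured TCP pose, the force, the opening and the grip force at its end, in the units of the state.
- read_state(): the state, without advancing time (a new reading comes with each control period).
- get_image(name): name is "scene" or "top"; returns a dict with "image" (400x640x3 uint8, red, green, blue), "fx", "fy", "cx", "cy" (pixels), "eye" and "rotation" of the camera in the world. Camera axes: x right, y down, z forward; pixel columns grow to the right and rows downward; lengths in mm; the calibration is good to about 2 mm. A picture is of the moment at which its call begins. There is no depth.
- job_done(): hands the job in; it is judged then, once.
The state is a dict: "clock": time; "joints": joint angles; "joint_vel": joint speeds; "joint_efforts": joint torques, N m; "position": TCP position; "ee_rot": TCP orientation; "contact_force": force on the tool from outside, world axes, zero at the start; "wrist_torque": the same for the moment, N m; "gripper_width": finger opening in mm; "grasp_force": force on a finger pad.
Only numpy, scipy, OpenCV 4.12 (cv2) and the standard library are available. Lean on these libraries where they do the work, as an engineer would, in place of code of your own. Each camera call takes 0.05 s, during which the arm holds its last target. There are 200 camera calls.

## Task

The feeder is jammed: an oversize power module with a brass plate is caught under the orange keepers at the low end of the chute. Push the feeder's lever away to switch it off (touch no module while it is on), first set the good modules (grey plates) waiting above it flat on the two rails of the blue rack, then nudge the brass one back up the chute until it is clear of the keepers, lift it out and set it flat and centred on the red-topped reject stand. Then put the good modules back in a row in the open part of the chute, flat on its floor, lined up with it and clear of the keepers, and pull the lever back towards you to switch the feeder on again; do not disturb the tape and the multimeter.

Things in the scene. Friction and masses are not known exactly. Their poses are not given: they have to be found in the camera images.
- chute: fixed aluminium feed chute. Origin on the bench under its low end; y runs uphill (level), x across, z up. The floor slopes 12 degrees: 40 mm above the bench at y = 0, rising 0.2126 per unit of y, from y = -49 to 293 mm, where an end wall stops it. Side walls stand 9 mm above the floor, 80 mm apart inside, 92 outside. Modules stay by friction where they are left on the slope.
- throat (a point): point on the chute's floor, mid-channel, where the throat begins (chute y = 17 mm). Downhill of it two orange shoulders, 12 mm high, narrow the channel to 66 mm; it is open above and at its low end, so a closed gripper can be let down there in front of the jammed module to push it uphill.
- keepers (a point): point on the chute's floor, mid-channel, at the uphill end of the two orange keeper lips (chute y = 59 mm). The lips run from chute y = 21 to 59 mm, 9 to 12 mm above the floor, with a 56 mm wide slot between them for block, heat sink and finger. A plate under them cannot be lifted; it is free with its low edge uphill of this point (brass module's origin beyond chute y = 90 mm).
- module_jam: oversize power module, 260 g: brass plate 76 (x) x 60 (y) x 6 mm; centred on it a black block 50 x 42, 6 to 22 mm high, and a black finned heat sink 50 (x) x 36 (y), 22 to 48 high (a transistor sticks out 9 mm at +y). Origin: centre of the plate's underside, z up. Starts at chute y = 51 mm, plate against the throat and under the lips, axes along the chute's. Grip across x, above the plate.
- module_a: good power module, 260 g: grey steel plate 62 (x) x 60 (y) x 6 mm, black block and finned heat sink as on the brass one (50 mm across x, 48 high in all). Origin: centre of the plate's underside, z up. Starts in the open upper part of the chute, tilted with it. Grip it across x (50 mm), above the plate. 2 or 3 of the three good modules are present.
- module_b: good power module, 260 g: grey steel plate 62 (x) x 60 (y) x 6 mm, black block and finned heat sink as on the brass one (50 mm across x, 48 high in all). Origin: centre of the plate's underside, z up. Starts in the open upper part of the chute, tilted with it. Grip it across x (50 mm), above the plate. 2 or 3 of the three good modules are present.
- module_c: good power module, 260 g: grey steel plate 62 (x) x 60 (y) x 6 mm, black block and finned heat sink as on the brass one (50 mm across x, 48 high in all). Origin: centre of the plate's underside, z up. Starts in the open upper part of the chute, tilted with it. Grip it across x (50 mm), above the plate. 2 or 3 of the three good modules are present.
- rack: fixed blue rack. Origin on the bench under its centre; two steel rails run along y, 220 mm long, each 8 mm wide, their centre lines at x = -20 and +20 mm, tops 60 mm above the bench. A good module lies across both rails with its plate flat, centred in x; three fit side by side along y at 72 mm spacing (at y = -72, 0, 72 mm).
- stand: loose reject stand (0.7 kg): round steel foot 80 mm across, 10 high, a thin column and a round red top pad, 44 mm across, 55 mm above the bench. Origin: centre of the foot's underside, z up.
- feeder_lever_base: fixed grey switch box 70 (x) x 50 (y) x 25 mm of the feeder's lever. Origin: centre of its underside; x is the lever's direction of throw, away from the robot.
- feeder_lever_tip (a point): centre of the red ball, 26 mm across, at the end of the feeder's lever, 65 mm from its pivot; the pivot lies 22 mm above the bench over the centre of the switch box.
- feeder_lever (a joint): angle of the feeder's lever: 0 leans 0.5 rad towards the robot (-x of its box): on; 1.0 leans 0.5 rad away from the robot (+x of its box): off. It turns lightly and stays where it is left.
- tape: bystander: roll of black insulating tape lying on the bench, 60 mm across, 19 high. Origin: centre of its underside.
- multimeter: bystander: yellow hand multimeter lying on the bench, 142 (x) x 68 (y) x 46 high. Origin: centre of its underside.

How it is judged (in metres and radians):
On the way, in this order (a step that is already met when the one before it is completed fails the run):
1. the feeder is switched off: its lever pushed away from the robot (value of joint feeder_lever above 0.8 rad), for 0.2 s.
2. every good module lies on the rack (value of joint feeder_lever above 0.8 rad and x of module_a in the frame of rack between -0.012 and 0.012 m and y of module_a in the frame of rack between -0.1 and 0.1 m and height (world z) of module_a between 0.056 and 0.064 m and angle between each of module_a, module_b, module_c's own z axis and vertical below 0.07 rad and linear speed of each of module_a, module_b, module_c below 0.03 m/s and x of module_b in the frame of rack between -0.012 and 0.012 m and y of module_b in the frame of rack between -0.1 and 0.1 m and height (world z) of module_b between 0.056 and 0.064 m and x of module_c in the frame of rack between -0.012 and 0.012 m and y of module_c in the frame of rack between -0.1 and 0.1 m and height (world z) of module_c between 0.056 and 0.064 m), for 0.3 s.
3. the brass module has been nudged back up the chute, clear of the keepers (y of module_jam in the frame of chute above 0.088 m), for 0.2 s.
4. with the feeder off, the brass module lies on the reject stand (value of joint feeder_lever above 0.8 rad and horizontal distance between module_jam and stand below 0.015 m and z of module_jam in the frame of stand between 0.051 and 0.059 m and angle between each of module_jam, stand's own z axis and vertical below 0.07 rad and linear speed of module_jam below 0.03 m/s), for 0.3 s.
At the end, for the whole second after the job is handed in: The brass module lies flat (0.07 rad) on the upright stand, within 15 mm of its axis; each good module lies on the chute's floor, its y along the chute's either way within 0.25 rad, origin within 15 mm of mid-channel, at chute y 90 to 266 mm; all at rest; the lever is back on (below 0.2 rad) (value of joint feeder_lever below 0.2 rad and horizontal distance between module_jam and stand below 0.015 m and z of module_jam in the frame of stand between 0.051 and 0.059 m and angle between each of module_jam, stand's own z axis and vertical below 0.07 rad and linear speed of each of module_jam, module_a, module_b, module_c below 0.03 m/s and x of module_a in the frame of chute between -0.015 and 0.015 m and y of module_a in the frame of chute between 0.09 and 0.266 m and height (world z) of each of module_a, module_b, module_c below 0.1 m and angle between module_a's own z axis and vertical between 0.16 and 0.26 rad and angle between the y axis of each of module_a, module_b, module_c and the y axis of chute, either way round below 0.26 rad and x of module_b in the frame of chute between -0.015 and 0.015 m and y of module_b in the frame of chute between 0.09 and 0.266 m and angle between module_b's own z axis and vertical between 0.16 and 0.26 rad and x of module_c in the frame of chute between -0.015 and 0.015 m and y of module_c in the frame of chute between 0.09 and 0.266 m and angle between module_c's own z axis and vertical between 0.16 and 0.26 rad); the robot touches nothing.
It fails at once if a module is touched with the gripper while the feeder is on (lever below 0.5 rad) (value of joint feeder_lever below 0.5 rad and (contact force between the fingers and module_jam above 0.5 N or contact force between the fingers and module_a above 0.5 N or contact force between the fingers and module_b above 0.5 N or contact force between the fingers and module_c above 0.5 N)).
It fails at once if the tape or the multimeter is moved more than 30 mm (distance of any of tape, multimeter from where it was at the start of the episode above 0.03 m).
Of module_a, module_b, module_c only 2 to 3 are there at a start; the rules pass over those that are not, and their reading is None.
At some moment in a run one of stand may be knocked a few centimetres aside while the robot is not near it.
Once in a run the grip may slacken for a moment while it holds something.
It also fails if it takes over 210 s, if anything falls off the work surface, if the arm or the gripper's body presses on something with over 40 N, if the wrist force passes 120 N, or if a joint passes its speed limit or range.

## Working session

There is one attempt and no reset: what is moved stays moved. The work goes in short steps, Python scripts to look and compute and a tool call to move; the robot and the scene stay as the last step left them, time stands still between calls to the robot, and variables do not carry over. Pictures are saved under pics/ and viewed, at most 14 in all, crops included, and the job is handed in when it is done.

Besides the shell and the picture viewer there is one more tool, called as name(argument=value, ...) on one line, values as JSON. play_rows: Moves the arm, as the interface text tells. Its arguments: {"type":"object","properties":{"series":{"type":"array","items":{"type":"array","items":{"type":"number"}}},"gripper":{"type":"number"}},"required":["series"]}

```bash
mkdir -p pics; ls
cat > h.py <<'E'
import numpy as np, cv2
from bench import read_state, get_image, job_done
def snap(name,fn=None):
    d=get_image(name)
    if fn: cv2.imwrite('pics/'+fn,cv2.cvtColor(d['image'],cv2.COLOR_RGB2BGR))
    return d
def ray(d,u,v):
    r=np.array(d['rotation'],float).reshape(3,3)@np.array([(u-d['cx'])/d['fx'],(v-d['cy'])/d['fy'],1])
    return np.array(d['eye'],float),r
def at(d,u,v,z):
    e,r=ray(d,u,v); return e+r*(z-e[2])/r[2]
def proj(d,p):
    c=np.array(d['rotation'],float).reshape(3,3).T@(np.array(p,float)-np.array(d['eye'],float))
    return np.array([d['cx']+d['fx']*c[0]/c[2],d['cy']+d['fy']*c[1]/c[2]])
E
python3 - <<'E'
from h import *
for n in('scene','top'):
    d=snap(n,n+'0.png'); print(n,d['eye'],np.round(d['rotation'],3).tolist(),d['fx'],d['cx'],d['cy'])
print(read_state())
E
```

```text
pics
scene [ -23.53437217 -402.31740876  917.97291313] [0.847, -0.394, 0.148, -0.326] 382.6518489542566 318.7616260098781 199.26109469788918
top [ 453.6972154   106.7138578  1315.72009102] [-0.703, 0.709, -0.042, 0.03] 472.1092774994237 317.8967809825189 201.92384314078535
{'clock': 0.1, 'joints': array([ 1.59858910e+00,  3.85464545e-01,  6.72524614e-03, -4.51563722e-04,
       -1.19400740e+00, -2.58580770e-01]), 'joint_vel': array([-0.00098037, -0.00155577,  0.00423741,  0.00116789,  0.00132553,
        0.00043583]), 'joint_efforts': array([ 1.47164763e-03, -3.93317342e+01,  1.88929778e+01,  4.19796467e+00,
       -2.58852793e-03,  7.72088420e-07]), 'position': array([142.83640533, 607.89748753, 228.52307403]), 'ee_rot': array([ 9.93339411e-01, -1.15220740e-01, -6.85573867e-05,  9.95154579e-04]), 'contact_force': array([-0.06908111, -0.25506045, -0.29026812]), 'wrist_torque': array([ 0.01941456, -0.02512218, -0.02919049]), 'grasp_force': 0.0, 'gripper_width': 85.39459509243443}
```

View pics/top0.png

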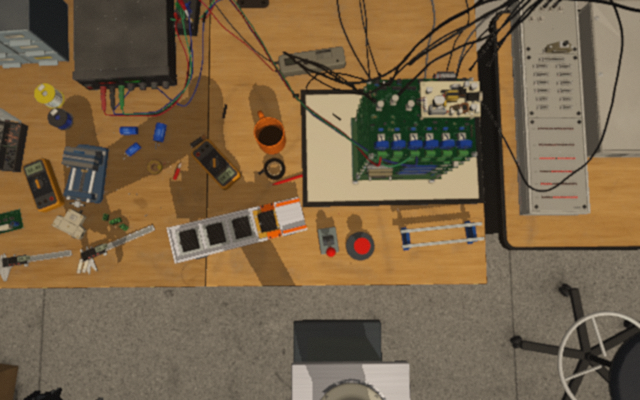

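View pics/scene0.png

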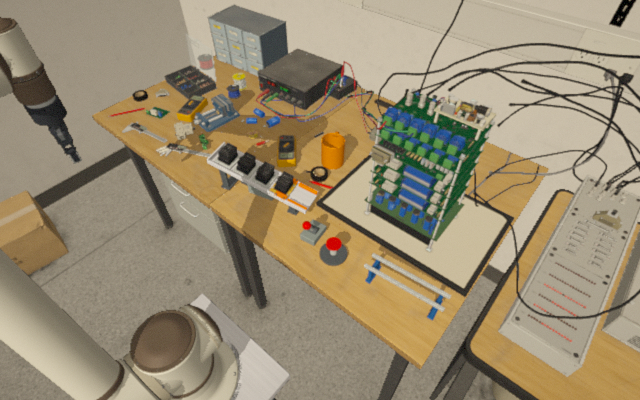

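```bash
sed -i "s/np.array(d\['rotation'\],float).reshape(3,3)/R.from_quat(d['rotation']).as_matrix()/; 1a from scipy.spatial.transform import Rotation as R" h.py
python3 - <<'E'
from h import *
a=cv2.imread('pics/top0.png'); cv2.imwrite('pics/c1.png',cv2.resize(a[180:280,160:320],None,fx=5,fy=5,interpolation=cv2.INTER_CUBIC))
cv2.imwrite('pics/c2.png',cv2.resize(a[190:270,310:490],None,fx=4.4,fy=4.4,interpolation=cv2.INTER_CUBIC))
d=get_image('top');print(at(d,330,252,80),at(d,361,245,55),proj(d,[0,0,0]),proj(d,[500,0,0]))
E
```

```text
[449.25071149  54.73346693  80.        ] [466.95597597 -29.15757595  55.        ] [351.11747369 420.42592936] [348.214865   233.41032759]
```

View pics/c1.png

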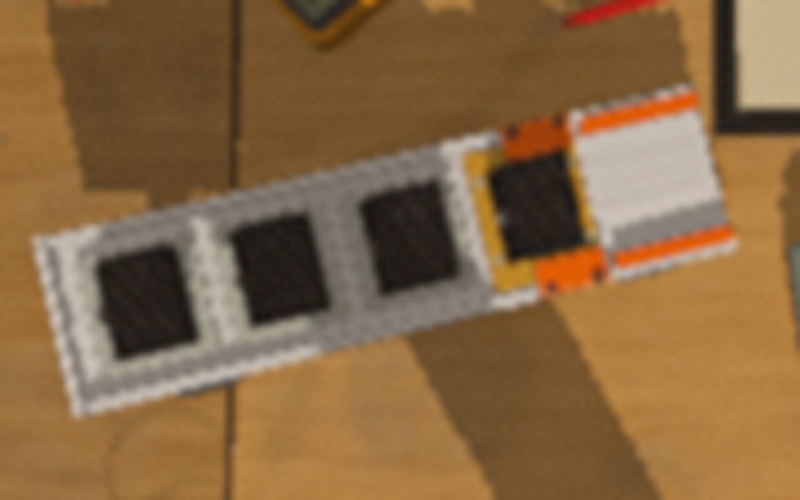

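View pics/c2.png

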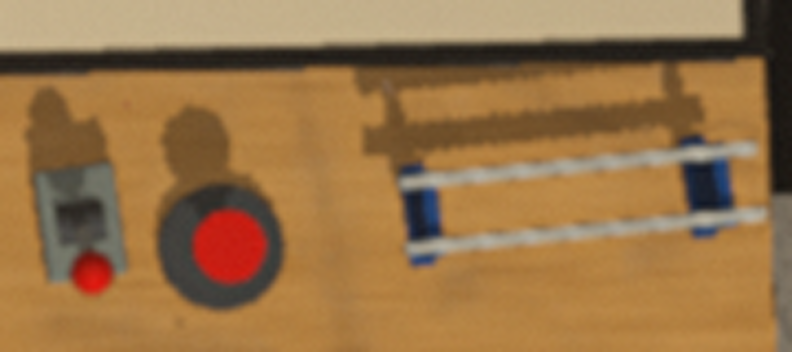

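```bash
python3 - <<'E'
from h import *
d=get_image('top'); s=get_image('scene')
c1=lambda u,v:((u+.5)/5-.5+160,(v+.5)/5-.5+180)
c2=lambda u,v:((u+.5)/4.4-.5+310,(v+.5)/4.4-.5+190)
P=[at(d,*c1(u,v),z) for u,v,z in((35,240,111),(75,415,111),(692,88,38.4),(738,245,38.4))]
for p in P: print(np.round(p,1))
hi=(P[0]+P[1])/2; lo=(P[2]+P[3])/2; print('len',np.linalg.norm((hi-lo)[:2]),np.linalg.norm((P[0]-P[1])[:2]),np.linalg.norm((P[2]-P[3])[:2]))
ydir=(hi-lo)[:2]; ydir/=np.linalg.norm(ydir); xdir=np.array([ydir[1],-ydir[0]])
mid=(hi+lo)[:2]/2; O=mid-ydir*122
print('chute O',O,'yaw y',np.degrees(np.arctan2(ydir[1],ydir[0])),'cross',(P[0]-P[1])[:2]/np.linalg.norm((P[0]-P[1])[:2]), xdir)
# heatsink tops by dark mask
hsv=cv2.cvtColor(d['image'],cv2.COLOR_RGB2HSV)
m=((hsv[...,2]<60)).astype(np.uint8); 
m[:180]=0;m[280:]=0;m[:,:170]=0;m[:,300:]=0
n,l,st,ce=cv2.connectedComponentsWithStats(m)
for i in range(1,n):
  if st[i,4]>100:
    z=100
    for _ in range(8):
      p=at(d,*ce[i],z)[:2]; yc=(p-O)@ydir; b=yc+48*np.sin(.2094)*1; z=40+.2126*b+48*np.cos(.2094)
    print('mod',ce[i],st[i],np.round(p,1),'chute x,y of base',np.round((p-O)@xdir,1),np.round(b,1), cv2.minAreaRect(np.argwhere(l==i)[:,::-1].astype(np.float32)))
ra=[at(d,*c2(u,v),60) for u,v in((402,183),(755,148),(410,248),(765,213))]
for p in ra: print('rail',np.round(p,1))
print('rack',np.mean(ra,0),np.linalg.norm(ra[0]-ra[1]),np.linalg.norm(ra[0]-ra[2]))
print('lever ball',at(d,*c2(92,272),79),'box',[np.round(at(d,*c2(u,v),25),1) for u,v in((36,172),(108,163),(50,280),(125,270))])
print('stand',at(d,*c2(230,246),55), at(d,*c2(220,246),10))
# two-view check
red=lambda im:((im[...,0]>150)&(im[...,1]<60)&(im[...,2]<60)).astype(np.uint8)
for D in(d,s):
  n,l,st,ce=cv2.connectedComponentsWithStats(red(D['image']))
  for i in range(1,n):
    if st[i,4]>15: print('red',ce[i],st[i],at(D,*ce[i],55),at(D,*ce[i],79))
for p in P: print('scene',proj(s,p))
for p in ra: print('scene rail',proj(s,p))
E
python3 -c "
import cv2
a=cv2.imread('pics/scene0.png');cv2.imwrite('pics/c3.png',cv2.resize(a[130:330,200:460],None,fx=3,fy=3,interpolation=cv2.INTER_CUBIC))"
```

```text
[514.7 470.2 111. ]
[426.3 448.1 111. ]
[598.2 138.4  38.4]
[512.6 113.9  38.4]
len 343.6395590185996 91.07087193334162 89.02579999617407
chute O [543.06271719 174.43039907] yaw y 104.29435354062014 cross [0.97001566 0.24304241] [0.96904007 0.24690352]
mod [266.85925926 220.87777778] [258 211  18  21 270] [530.5 217.4] chute x,y of base -1.5 54.7 ((266.76470947265625, 221.058837890625), (18.432706832885742, 15.037208557128906), 75.96376037597656)
mod [241.40322581 227.13548387] [232 217  20  22 310] [514.2 280.7] chute x,y of base -1.7 120.0 ((241.3823699951172, 227.02943420410156), (19.645383834838867, 15.764815330505371), 75.96376037597656)
mod [215.60194175 233.32686084] [206 223  20  22 309] [498.6 343.1] chute x,y of base -1.5 184.4 ((215.47061157226562, 233.3823699951172), (19.887920379638672, 15.764815330505371), 75.96376037597656)
mod [188.8370607  239.73482428] [180 229  19  22 313] [482.8 406.1] chute x,y of base -1.2 249.3 ((188.67649841308594, 239.70590209960938), (19.16031265258789, 16.492422103881836), 75.96376037597656)
rail [ 502.6 -136.    60. ]
rail [ 522.1 -352.   
[... 806 characters left out ...]
79.        ]
red [320.85 184.25] [311 181  22   7  40] [616.63226461 138.86431786  55.        ] [598.8286939  123.81360046  79.        ]
red [306.45833333 225.14583333] [303 222   8   8  48] [465.62759892  65.58177737  55.        ] [452.02359452  52.56910884  79.        ]
red [333.3525641  243.51923077] [326 237  16  13 156] [465.22440013 -33.36282193  55.        ] [451.63160902 -43.62375823  79.        ]
scene [223.3453924  142.84688668]
scene [206.17402287 159.74649688]
scene [317.20366684 191.22529012]
scene [304.93301117 210.96646475]
scene rail [372.16128308 253.94318642]
scene rail [449.42469042 296.48643608]
scene rail [364.70399791 264.38218281]
scene rail [443.25900466 309.10248096]
```

View pics/c3.png

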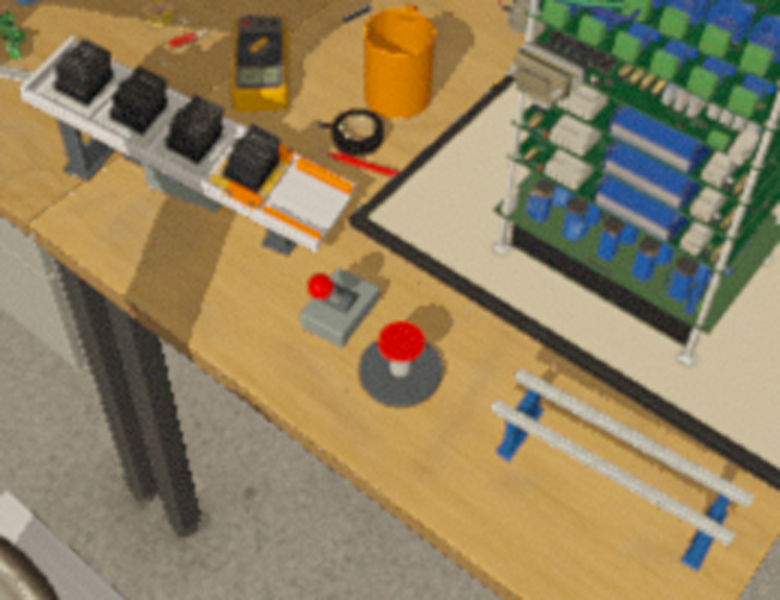

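play_rows(gripper=0, series=[[13,-27.7,0,0,0,-1],[13,-27.7,0,0,0,-1],[13,-27.7,0,0,0,-1],[13,-27.7,0,0,0,-1],[13,-27.7,0,0,0,-1],[13,-27.7,0,0,0,-1],[13,-27.7,0,0,0,-1],[13,-27.7,0,0,0,-1],[13,-27.7,0,0,0,-1],[13,-27.7,0,0,0,-1],[13,-27.7,0,0,0,-0.4],[13,-27.7,0,0,0,0],[13,-27.7,0,0,0,0],[13,-27.7,0,0,0,0],[13,-27.7,0,0,0,0],[13,-27.7,0,0,0,0],[13,-27.7,0,0,0,0],[13,-27.7,0,0,0,0],[13,-27.7,0,0,0,0],[13,-27.7,0,0,0,0]])

```text
clock: 1.92
position: [403.2, 52.9, 229.8]
ee_rot: [0.79, -0.613, 0.0, -0.0]
contact_force: [0.4, 0.9, 0.2]
gripper_width: 0.4
grasp_force: 0.0
```

play_rows(series=[[0,0,-20,0,0,0],[0,0,-20,0,0,0],[0,0,-20,0,0,0],[0,0,-20,0,0,0],[0,0,-20,0,0,0],[0,0,-20,0,0,0],[0,0,-14,0,0,0],[0,0,0,0,0,0],[0,0,0,0,0,0]])

```text
clock: 2.67
position: [402.8, 54.2, 95.3]
ee_rot: [0.79, -0.613, -0.0, 0.001]
contact_force: [-0.3, 0.6, -0.2]
gripper_width: -0.1
grasp_force: 0.0
```

play_rows(series=[[8,1,0,0,0,0],[8,1,0,0,0,0],[8,1,0,0,0,0],[8,1,0,0,0,0],[8,1,0,0,0,0],[8,1,0,0,0,0],[8,1,0,0,0,0],[8,1,0,0,0,0],[8,1,0,0,0,0],[8,1,0,0,0,0],[3,0,0,0,0,0],[0,0,0,0,0,0]])

```text
clock: 3.67
position: [486.7, 64.5, 95.4]
ee_rot: [0.79, -0.613, 0.0, -0.0]
contact_force: [-0.1, -1.2, -0.6]
gripper_width: 0.6
grasp_force: 0.0
```

Run:
```python
from h import *
d=snap('top');s=snap('scene')
for D in(d,s):
  im=D['image'];n,l,st,ce=cv2.connectedComponentsWithStats(((im[...,0]>130)&(im[...,1]<60)&(im[...,2]<60)).astype(np.uint8))
  for i in range(1,n):
    if st[i,4]>5: print('red',ce[i],st[i],at(D,*ce[i],55),at(D,*ce[i],79))
print(read_state()['contact_force'],read_state()['position'])
```

```text
red [102.88636364  99.84090909] [101  90   4  20  44] [867.01446307 668.04031737  55.        ] [859.14625028 657.35449176  79.        ]
red [176.         173.91666667] [173 169   7  11  36] [661.59218667 465.39049491  55.        ] [657.63454425 458.56246119  79.        ]
red [286.72368421 179.64473684] [274 174  28  11  76] [644.11075086 168.11869584  55.        ] [640.48589798 166.94974794  79.        ]
red [361.74090909 245.58636364] [354 238  17  17 220] [465.38327251 -31.10573929  55.        ] [465.16080809 -28.48210352  79.        ]
red [341.8125  71.3125] [341  67   3   9  16] [1195.9711925   507.67959398   55.        ] [1162.05572064  482.37181464   79.        ]
red [354.27272727  83.45454545] [354  80   2   8  11] [1152.5422371   408.12419122   55.        ] [1119.83456089  385.58513106   79.        ]
red [140.5        108.66666667] [138 108   6   2   6] [480.52153911 936.22897679  55.        ] [466.50332175 899.00287993  79.        ]
red [130. 111.] [124 110  13   3  13] [445.9658079  953.83555949  55.        ] [432.90861439 916.1198088   79.        ]
red [259.72727273 143.18181818] [257 142   6   3  11] [632.53499201 431.46616682  55.        ] [614.28915312 408.27794676  79.        ]
red [327.23529412 186.11764706] [323 184  10   5  17] [623.22145363 118.31563119  55.        ] [605.23463205 103.83638999  79.        ]
red [306.42 225.26] [303 222   8   8  50] [465.24755063  65.39166075  55.        ] [451.65411569  52.38427952  79.        ]
red [333.42405063 243.51265823] [326 237  16  13 158] [465.36768549 -33.49928473  55.        ] [451.7709095  -43.75642588  79.        ]
[ 0.40562113 -0.24240313 -0.13815052] [485.6222166   64.27513291  95.32001848]
```

Run:
```python
from h import *
s=snap('scene'); a=cv2.cvtColor(s['image'],cv2.COLOR_RGB2BGR)
cv2.imwrite('pics/c4.png',cv2.resize(a[130:300,230:430],None,fx=3.5,fy=3.5,interpolation=cv2.INTER_CUBIC))
```

```text
(no output)
```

View pics/c4.png

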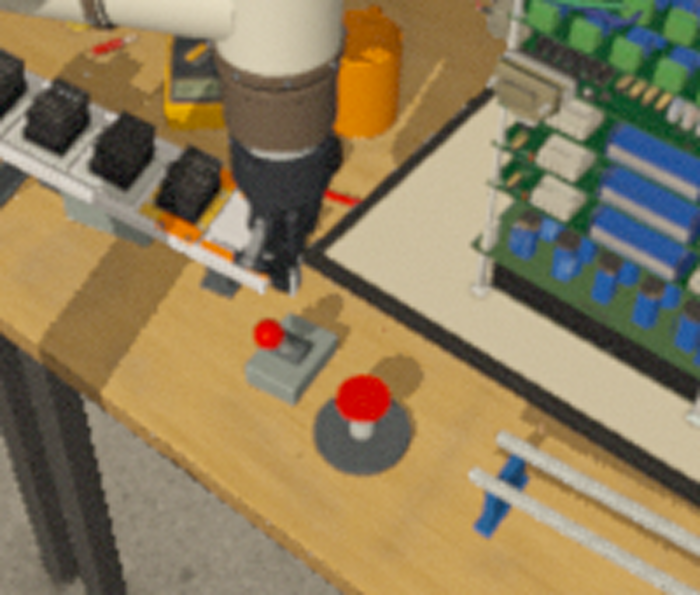

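Run:
```python
from h import *
s=snap('scene');d=snap('top');print(proj(s,[486,64,70]),proj(d,[486,64,70]),proj(s,[486,64,95]))
print(s['eye'],s['rotation'],d['eye'],d['rotation'])
for z in(70,95): print(at(s,314,212,z))
a=cv2.cvtColor(d['image'],cv2.COLOR_RGB2BGR)
cv2.imwrite('pics/c5.png',cv2.resize(a[160:400,240:440],None,fx=2.5,fy=2.5,interpolation=cv2.INTER_CUBIC))
```

```text
[311.44502497 217.86471287] [326.16101819 237.98482321] [311.26137481 212.23381277]
[ -23.53437217 -402.31740876  917.97291313] [ 0.84681664 -0.39359885  0.14768071 -0.32584035] [ 453.6972154   106.7138578  1315.72009102] [-0.70327595  0.70902226 -0.04219747  0.03016204]
[507.23371933  72.67370897  70.        ]
[491.58557529  58.66998578  95.        ]
```

View pics/c5.png

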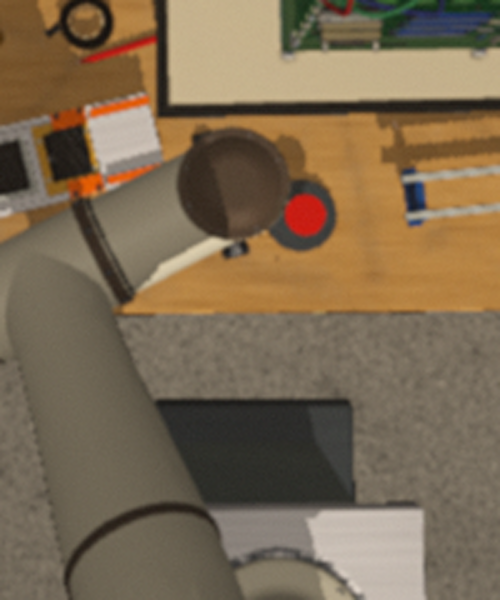

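play_rows(series=[[-14,-2,0,0,0,0],[-14,-2,0,0,0,0],[-14,-2,0,0,0,0],[-14,-2,0,0,0,0],[-14,-2,0,0,0,0],[-13,-1,0,0,0,0],[0,0,-8,0,0,0],[0,0,-8,0,0,0],[0,0,-8,0,0,0],[0,0,0,0,0,0],[0,0,0,0,0,0]])

```text
clock: 4.83
position: [403.1, 53.3, 70.6]
ee_rot: [0.79, -0.613, -0.0, 0.001]
contact_force: [-0.4, 0.6, 0.1]
gripper_width: -0.1
grasp_force: 0.0
```

Run:
```python
from h import *
s=snap('scene');d=snap('top');p=read_state()['position'];print(p,proj(s,p+[0,0,-25]),proj(d,p+[0,0,-25]),proj(s,p))
a=cv2.cvtColor(s['image'],cv2.COLOR_RGB2BGR);b=cv2.cvtColor(d['image'],cv2.COLOR_RGB2BGR)
r=lambda q,y,x:cv2.resize(q[y:y+80,x:x+80],None,fx=5,fy=5,interpolation=cv2.INTER_CUBIC)
cv2.imwrite('pics/c6.png',np.hstack([r(a,180,260),r(b,215,290)]))
```

```text
[403.43737976  53.5129804   71.29498948] [294.9726335  242.81438485] [330.12494855 269.23831724] [294.49067366 237.47267135]
```

View pics/c6.png

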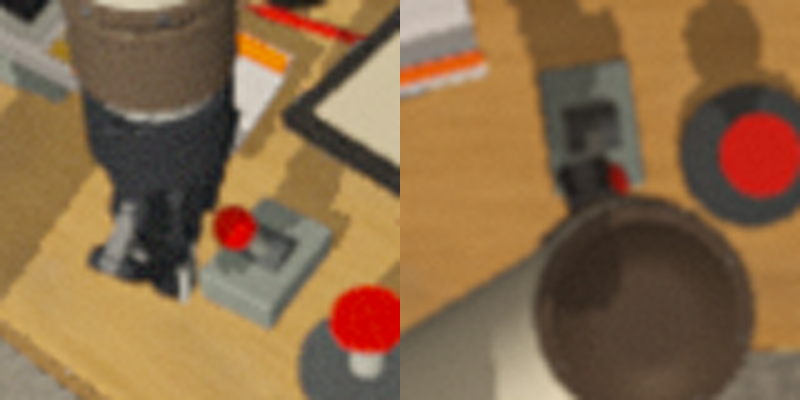

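play_rows(series=[[0,0,25,0,0,0],[0,0,25,0,0,0],[0,0,25,0,0,0],[0,0,25,0,0,0],[0,0,0,0,0,0]])

```text
clock: 5.35
position: [406.3, 54.7, 176.5]
ee_rot: [0.79, -0.613, 0.003, -0.005]
contact_force: [0.3, 0.6, -1.0]
gripper_width: 0.2
grasp_force: 0.0
```

Run:
```python
from h import *
s=snap('scene','shut.png');snap('top','shutt.png');p=read_state()['position'];print(p,proj(s,p+[0,0,-25]),proj(s,p))
```

```text
[403.5530997   53.75909532 172.53347497] [292.86948771 219.86654776] [292.30982708 213.67059591]
```

play_rows(gripper=1, series=[[0,0,0,0,0,0],[0,0,0,0,0,0],[0,0,0,0,0,0],[0,0,0,0,0,0],[0,0,0,0,0,0],[0,0,0,0,0,0],[0,0,0,0,0,0],[0,0,0,0,0,0]])

```text
clock: 6.12
position: [402.9, 53.4, 171.4]
ee_rot: [0.79, -0.613, -0.0, 0.0]
contact_force: [0.5, -0.0, -0.4]
gripper_width: 85.4
grasp_force: 0.0
```

Run:
```python
from h import *
s=snap('scene','open.png');d=snap('top','opent.png');p=read_state()['position'];print(p,read_state()['gripper_width'])
r=lambda q,y,x:cv2.resize(q[y:y+80,x:x+80],None,fx=5,fy=5,interpolation=cv2.INTER_CUBIC)
I=lambda f:cv2.imread('pics/'+f)
cv2.imwrite('pics/c7.png',np.hstack([r(I('shut.png'),160,250),r(I('open.png'),160,250)]))
```

```text
[402.94863877  53.41567334 171.504793  ] 85.20635882146507
```

View pics/c7.png

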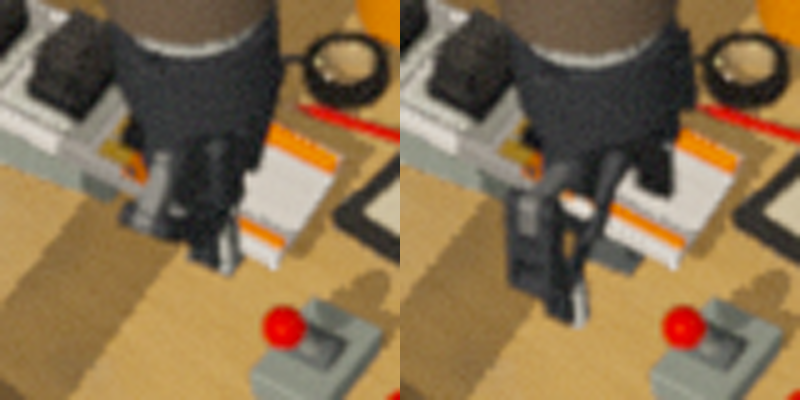

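play_rows(gripper=0, series=[[0,0,0,0,0,0],[0,0,0,0,0,0],[0,0,0,0,0,0],[0,0,0,0,0,0],[0,0,0,0,0,0],[0,0,-20,0,0,0],[0,0,-20,0,0,0],[0,0,-20,0,0,0],[0,0,-20,0,0,0],[0,0,-20,0,0,0],[0,0,-20,0,0,0],[0,0,-10,0,0,0],[0,0,0,0,0,0],[0,0,0,0,0,0]])

```text
clock: 7.38
position: [403.0, 53.4, 41.3]
ee_rot: [0.79, -0.613, -0.0, 0.001]
contact_force: [0.8, 0.0, 0.4]
gripper_width: -0.1
grasp_force: 0.0
```

play_rows(series=[[0,0,-1.5,0,0,0],[0,0,-1.5,0,0,0],[0,0,-1.5,0,0,0],[0,0,-1.5,0,0,0],[0,0,-1.5,0,0,0],[0,0,-1.5,0,0,0],[0,0,-1.5,0,0,0],[0,0,-1.5,0,0,0],[0,0,-1,0,0,0],[0,0,-1,0,0,0],[0,0,0,0,0,0]])

```text
clock: 8.3
position: [400.8, 52.4, 27.8]
ee_rot: [0.79, -0.613, -0.001, 0.002]
contact_force: [-4.6, -3.3, 6.8]
gripper_width: 0.4
grasp_force: 0.0
```

Run:
```python
from h import *
s=snap('scene','low.png');d=snap('top','lowt.png');st=read_state();p=st['position'];print(p,st['contact_force'],proj(s,p+[0,0,-25]),proj(d,p+[0,0,-25]))
for z in(130,150,250,300,350): print(z,at(d,328,247,z))
r=lambda q,y,x:cv2.resize(q[y:y+100,x:x+100],None,fx=4,fy=4,interpolation=cv2.INTER_CUBIC)
I=lambda f:cv2.imread('pics/'+f)
cv2.imwrite('pics/c8.png',np.hstack([r(I('low.png'),160,240),r(I('lowt.png'),210,280)]))
```

```text
[400.74583019  52.12926979  27.50702596] [-4.69402613 -3.12479244  6.39468823] [295.49661049 252.59608869] [329.9653679  269.59054761]
130 [461.91268588  61.69781873 130.        ]
150 [461.77411236  62.4571217  150.        ]
250 [461.08124475  66.25363653 250.        ]
300 [460.73481094  68.15189394 300.        ]
350 [460.38837713  70.05015135 350.        ]
```

View pics/c8.png

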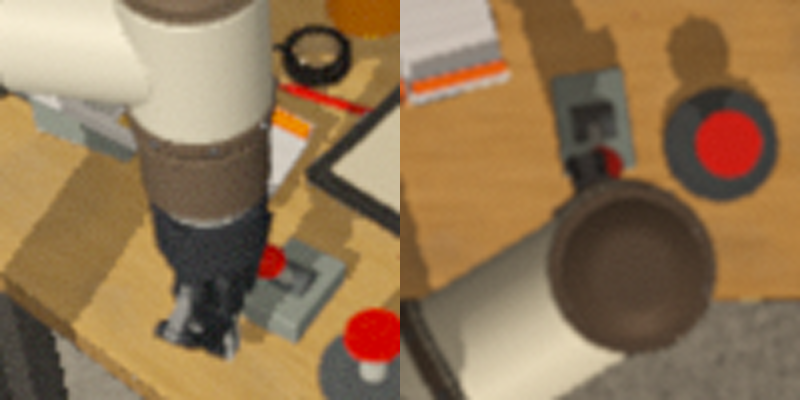

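play_rows(series=[[0,0,10,0,0,0],[-10,0,0,0,0,0],[-10,0,0,0,0,0],[0,0,0,0,0,0],[0,0,-5,0,0,0],[0,0,-5,0,0,0],[0,0,0,0,0,0]])

```text
clock: 8.98
position: [382.4, 53.2, 26.4]
ee_rot: [0.79, -0.613, -0.0, 0.001]
contact_force: [-0.4, -0.2, 0.2]
gripper_width: 0.1
grasp_force: 0.0
```

play_rows(series=[[0,0,-1,0,0,0],[0,0,-1,0,0,0],[0,0,-1,0,0,0],[0,0,-1,0,0,0],[0,0,0,0,0,0]])

```text
clock: 9.4
position: [383.0, 53.4, 23.3]
ee_rot: [0.79, -0.613, -0.0, 0.0]
contact_force: [0.0, -0.0, 0.4]
gripper_width: -0.1
grasp_force: 0.0
```

play_rows(series=[[0,0,-1,0,0,0],[0,0,-1,0,0,0],[0,0,-1,0,0,0],[0,0,-1,0,0,0],[0,0,-1,0,0,0],[0,0,0,0,0,0]])

```text
clock: 9.9
position: [382.8, 53.3, 18.3]
ee_rot: [0.79, -0.613, -0.0, 0.0]
contact_force: [-0.6, 0.0, -0.8]
gripper_width: 0.1
grasp_force: 0.0
```

play_rows(series=[[0,0,-1,0,0,0],[0,0,-1,0,0,0],[0,0,-1,0,0,0],[0,0,-1,0,0,0],[0,0,-1,0,0,0],[0,0,0,0,0,0]])

```text
clock: 10.4
position: [382.8, 53.3, 13.3]
ee_rot: [0.79, -0.613, -0.0, 0.0]
contact_force: [-0.5, -0.4, -0.5]
gripper_width: -0.2
grasp_force: 0.0
```

play_rows(series=[[0,0,-1,0,0,0],[0,0,-1,0,0,0],[0,0,-1,0,0,0],[0,0,-1,0,0,0],[0,0,-1,0,0,0],[0,0,0,0,0,0]])

```text
clock: 10.9
position: [382.8, 53.4, 8.3]
ee_rot: [0.79, -0.613, -0.0, 0.0]
contact_force: [-0.3, 0.2, 0.1]
gripper_width: 0.1
grasp_force: 0.0
```

play_rows(series=[[0,0,-1,0,0,0],[0,0,-1,0,0,0],[0,0,-1,0,0,0],[0,0,-1,0,0,0],[0,0,0,0,0,0]])

```text
clock: 11.32
position: [382.8, 53.3, 4.3]
ee_rot: [0.79, -0.613, -0.0, 0.0]
contact_force: [-0.6, 0.3, 0.3]
gripper_width: -0.1
grasp_force: 0.0
```

play_rows(series=[[0,0,-1,0,0,0],[0,0,-1,0,0,0],[0,0,-1,0,0,0],[0,0,0,0,0,0]])

```text
clock: 11.65
position: [381.8, 53.0, 2.4]
ee_rot: [0.79, -0.613, -0.0, 0.0]
contact_force: [-10.8, 2.8, 18.0]
gripper_width: -0.0
grasp_force: 0.0
```

play_rows(series=[[0,0,-1,0,0,0],[0,0,-1,0,0,0],[0,0,-1,0,0,0],[0,0,0,0,0,0]])

```text
clock: 11.98
position: [383.5, 55.1, -0.1]
ee_rot: [0.792, -0.611, 0.001, -0.002]
contact_force: [-11.4, 11.3, 15.5]
gripper_width: -0.1
grasp_force: 0.0
```

Run:
```python
from h import *
s=snap('scene','low2.png');d=snap('top','low2t.png');st=read_state();p=st['position'];print(p,st['contact_force'],proj(s,p),proj(s,p+[0,0,-25]),proj(d,p+[0,0,-25]))
I=lambda f:cv2.imread('pics/'+f)
a=I('low2.png');cv2.imwrite('pics/c9.png',cv2.resize(a[200:300,240:340],None,fx=6,fy=6,interpolation=cv2.INTER_CUBIC))
```

```text
[ 3.84105935e+02  5.54138795e+01 -1.85801458e-01] [-9.46247715 11.71181479 12.68989986] [290.73543311 256.25620243] [291.26121481 261.06923403] [328.45285161 275.17838983]
```

View pics/c9.png

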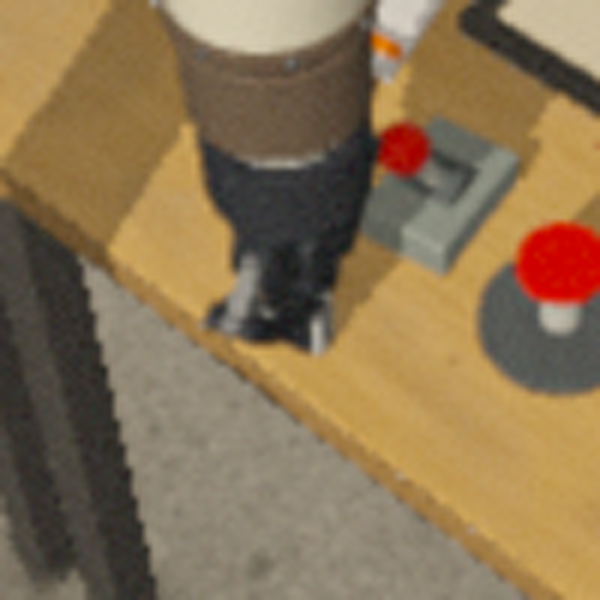

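play_rows(series=[[0,0,10,0,0,0],[0,0,20,0,0,0],[0,0,0,0,0,0]])

```text
clock: 12.33
position: [384.7, 54.5, 30.7]
ee_rot: [0.79, -0.613, 0.001, -0.003]
contact_force: [0.2, -0.2, 0.5]
gripper_width: -0.1
grasp_force: 0.0
```

Run:
```python
from h import *
s=get_image('scene')
y=np.array([np.cos(.2478),np.sin(.2478),0]); x=np.array([np.sin(.2478),-np.cos(.2478),0])
p=np.array([402.9,53.4,171.5])
for z in(-25,-12,0,10,20):
  print(z,[np.round(proj(s,p+y*sg*(42.5+k)+x*11+[0,0,z]),1) for sg in(-1,1) for k in(0,14)], np.round(proj(s,p+x*11+[0,0,z]),1))
st=read_state();print(st['position'],st['contact_force'],st['joints'])
```

```text
-25 [array([288.5, 233.7]), array([285.8, 237.8]), array([304.2, 210.4]), array([306.6, 206.8])] [296.6 221.8]
-12 [array([288.2, 230.6]), array([285.4, 234.7]), array([304. , 207.2]), array([306.5, 203.6])] [296.3 218.6]
0 [array([287.9, 227.6]), array([285.1, 231.7]), array([303.9, 204.2]), array([306.3, 200.6])] [296.1 215.6]
10 [array([287.6, 225.1]), array([284.8, 229.2]), array([303.7, 201.6]), array([306.2, 198. ])] [295.9 213.1]
20 [array([287.3, 222.6]), array([284.5, 226.7]), array([303.6, 199.1]), array([306.1, 195.4])] [295.7 210.5]
[384.08395136  54.18372487  29.70667828] [ 0.77490412 -0.54977883 -0.8648073 ] [ 5.64870770e-01  2.81823552e-01 -8.08437646e-01  2.62223522e-04
 -4.76175997e-01 -3.13742149e-01]
```

play_rows(series=[[0,0,18,0,0,0],[0,0,18,0,0,0],[0,-4,0,0,0,0],[8,0.5,0,0,0,0],[8,0.5,0,0,0,0],[8,0.5,0,0,0,0],[8,0.5,0,0,0,0],[8,1,0,0,0,0],[8,1,0,0,0,0],[8,1,0,0,0,0],[8,1,0,0,0,0],[8,1,0,0,0,0],[8,1,0,0,0,0],[8,0,0,0,0,0],[8,0,0,0,0,0],[4,0,0,0,0,0],[0,0,0,0,0,0]])

```text
clock: 13.8
position: [484.2, 57.6, 64.4]
ee_rot: [0.79, -0.613, 0.0, -0.0]
contact_force: [-0.2, -0.5, -0.6]
gripper_width: -0.2
grasp_force: 0.0
```

```bash
cat >> h.py <<'E'
def reds(D,thr=15):
  im=D['image'];n,l,st,ce=cv2.connectedComponentsWithStats(((im[...,0]>130)&(im[...,1]<60)&(im[...,2]<60)).astype(np.uint8))
  return [(ce[i].round(1),int(st[i,4]),at(D,*ce[i],55).round(1),at(D,*ce[i],79).round(1)) for i in range(1,n) if st[i,4]>thr]
E
python3 - <<'E'
from h import *
for n in('scene','top'):
  print(n)
  for r in reds(snap(n)): print(r)
print(read_state()['position'])
E
```

```text
scene
(array([342.1,  70.5]), 18, array([1202.,  511.,   55.]), array([1167.9,  485.6,   79. ]))
(array([127.5, 111.5]), 18, array([438. , 958.3,  55. ]), array([425.2, 920.5,  79. ]))
(array([319.6, 211.4]), 22, array([528.9,  69.9,  55. ]), array([513.6,  56.8,  79. ]))
(array([333.5, 243.6]), 158, array([465.4, -33.8,  55. ]), array([451.8, -44.1,  79. ]))
top
(array([103. , 101.6]), 40, array([862.1, 667.6,  55. ]), array([854.3, 656.9,  79. ]))
(array([176.2, 173.7]), 35, array([662.2, 464.9,  55. ]), array([658.2, 458.1,  79. ]))
(array([286.6, 179.7]), 77, array([643.9, 168.6,  55. ]), array([640.3, 167.4,  79. ]))
(array([362.1, 245.7]), 209, array([465. , -32.1,  55. ]), array([464.8, -29.4,  79. ]))
[483.33150608  57.47120915  64.53996258]
```

Run:
```python
import numpy as np
O=np.array([543.06,174.43]);yd=np.array([-.24690,.96904]);xd=np.array([.96904,.2469])
for b in(120,184.4,249.3):
  for h in(33,73,113):
    p=O+yd*(b-h*.2079); z=40+.2126*b+h*.978-22
    print(b,h,p.round(1),round(z,1))
  print('alongtool shift',yd*4.6)
r=np.array([492.6,-246.04]);ry=np.array([-.0899,.996])
for y in(72,0,-72): print('slot',y,(r+ry*y).round(1))
```

```text
120 33 [515.1 284.1] 75.8
120 73 [517.2 276. ] 114.9
120 113 [519.2 267.9] 154.0
alongtool shift [-1.13574   4.457584]
184.4 33 [499.2 346.5] 89.5
184.4 73 [501.3 338.4] 128.6
184.4 113 [503.3 330.4] 167.7
alongtool shift [-1.13574   4.457584]
249.3 33 [483.2 409.4] 103.3
249.3 73 [485.3 401.3] 142.4
249.3 113 [487.3 393.2] 181.5
alongtool shift [-1.13574   4.457584]
slot 72 [ 486.1 -174.3]
slot 0 [ 492.6 -246. ]
slot -72 [ 499.1 -317.8]
```

play_rows(gripper=1, series=[[-20,-2,0,0,0,0],[-20,-2,0,0,0,0],[0,0,34,0,0,0],[0,0,34,0,0,0],[0,0,34,0,0,0],[0,0,34,0,0,0],[0,0,34,0,0,0],[0,0,0,0,0,0]])

```text
clock: 14.57
position: [446.7, 54.5, 242.0]
ee_rot: [0.791, -0.612, 0.005, -0.007]
contact_force: [0.2, 0.2, 0.1]
gripper_width: 85.1
grasp_force: 0.0
```

play_rows(series=[[3.5,28.4,0,0,0,0],[3.5,28.4,0,0,0,0],[3.5,28.4,0,0,0,0],[3.5,28.4,0,0,0,0],[3.5,28.4,0,0,0,0],[3.5,28.4,0,0,0,0],[3.5,28.4,0,0,0,0],[3.5,28.4,0,0,0,0],[3.5,28.4,0,0.97,0.25,0],[3.5,28.4,0,0.97,0.25,0],[3.5,28.4,0,0,0,0],[3.5,28.4,0,0,0,0],[0,0,0,0,0,0],[0,0,0,0,0,0]])

```text
clock: 15.73
position: [484.5, 395.0, 233.6]
ee_rot: [0.786, -0.609, -0.083, -0.064]
contact_force: [-0.2, -0.3, -0.1]
gripper_width: 85.1
grasp_force: 0.0
```

Run:
```python
from h import *
for n in('scene','top'):
  print(n)
  for r in reds(snap(n)): print(r[0],r[1],r[3])
st=read_state();print(st['position'],R.from_quat(st['ee_rot']).as_matrix().round(3))
```

```text
scene
[341.8  71.1] 16 [1163.7  483.6   79. ]
[127.5 111.5] 18 [425.2 920.5  79. ]
[320.9 184.2] 40 [598.9 123.7  79. ]
[318.1 210.6] 47 [513.4  62.   79. ]
[333.5 243.6] 159 [451.7 -44.   79. ]
top
[103.  101.7] 40 [854.1 656.9  79. ]
[176.1 173.8] 34 [658.  458.3  79. ]
[286.5 179.8] 75 [640.1 167.6  79. ]
[327.3 229.1] 50 [508.8  61.   79. ]
[361.7 245.6] 220 [465.2 -28.5  79. ]
[484.50854775 393.64218569 234.16497488] [[ 0.243 -0.969 -0.052]
 [-0.948 -0.249  0.201]
 [-0.208  0.001 -0.978]]
```

play_rows(series=[[5,-9,0,0,0,0],[-1.1,4.2,-20.5,0,0,0],[-1.1,4.2,-20.5,0,0,0],[-1.1,4.2,-20.5,0,0,0],[-0.6,2.2,-10.9,0,0,0],[-0.6,2.2,-10.9,0,0,0],[-0.6,2.2,-10.9,0,0,0],[-0.6,2.2,-10.9,0,0,0],[0,0,0,0,0,0]])

```text
clock: 16.58
position: [483.3, 406.0, 127.1]
ee_rot: [0.786, -0.61, -0.083, -0.062]
contact_force: [-0.8, 0.1, -1.3]
gripper_width: 85.4
grasp_force: 0.0
```

play_rows(series=[[-0.4,1.6,-8,0,0,0],[-0.4,1.6,-8,0,0,0],[-0.4,1.6,-7.5,0,0,0],[0,0,0,0,0,0],[0,0,0,0,0,0]])

```text
clock: 17.0
position: [482.8, 411.4, 105.3]
ee_rot: [0.786, -0.61, -0.083, -0.064]
contact_force: [0.7, 1.0, 0.2]
gripper_width: 85.4
grasp_force: 0.0
```

play_rows(gripper=0, series=[[0,0,0,0,0,0],[0,0,0,0,0,0],[0,0,0,0,0,0],[0,0,0,0,0,0],[0,0,0,0,0,0],[0,0,0,0,0,0],[0,0,0,0,0,0],[0,0,0,0,0,0]])

```text
clock: 17.67
position: [483.3, 411.6, 106.7]
ee_rot: [0.786, -0.61, -0.083, -0.065]
contact_force: [-1.3, -0.8, 4.4]
gripper_width: 49.2
grasp_force: 64.1
```

play_rows(series=[[0.5,-2,10,0,0,0],[1,-4,20,0,0,0],[1.5,-6,29,0,0,0],[0,0,30,0,0,0],[0,0,30,0,0,0],[0,-15,10,-0.97,-0.25,0],[0,-25,0,-0.97,-0.25,0],[0,-30,0,0,0,-0.75],[0,-30,0,0,0,-0.78],[0,-30,0,0,0,0],[0,-30,0,0,0,0],[0,-30,0,0,0,0],[0,-30,0,0,0,0],[0,-30,0,0,0,0],[0,-30,0,0,0,0],[0,-30,0,0,0,0],[0,-30,0,0,0,0],[0,-30,0,0,0,0],[0,-30,0,0,0,0]])

```text
clock: 19.25
position: [485.0, -2.1, 234.4]
ee_rot: [0.738, -0.674, -0.001, 0.0]
contact_force: [0.9, 0.6, -3.8]
gripper_width: 48.8
grasp_force: 63.4
```

play_rows(series=[[1,-30,0,0,0,0],[1,-30,0,0,0,0],[1,-30,0,0,0,0],[1,-30,0,0,0,0],[1,-30,0,0,0,0],[1,-30,0,0,0,0],[1,-30,0,0,0,0],[1,-30,0,0,0,0],[1,-30,0,0,0,0],[1,-20,0,0,0,0],[0,0,0,0,0,0],[0,0,0,0,0,0]])

```text
clock: 20.25
position: [495.1, -291.2, 233.6]
ee_rot: [0.738, -0.675, -0.001, 0.0]
contact_force: [0.3, -0.2, -3.2]
gripper_width: 49.2
grasp_force: 63.4
```

Run:
```python
from h import *
st=read_state();print(st['position'],R.from_quat(st['ee_rot']).as_matrix().round(3),st['gripper_width'],st['grasp_force'],st['contact_force'])
```

```text
[ 495.1167168  -291.22155568  233.61561704] [[ 0.088 -0.996 -0.002]
 [-0.996 -0.088  0.001]
 [-0.002  0.002 -1.   ]] 49.16429440320883 63.407180748763494 [ 0.32238432 -0.1543179  -3.20846323]
```

play_rows(series=[[4,-26.6,-10,0,0,0],[0,0,-30,0,0,0],[0,0,-30,0,0,0],[0,0,-30,0,0,0],[0,0,-25,0,0,0],[0,0,-15,0,0,0],[0,0,-8,0,0,0],[0,0,0,0,0,0],[0,0,0,0,0,0]])

```text
clock: 21.0
position: [500.5, -316.8, 87.4]
ee_rot: [0.739, -0.674, 0.0, 0.0]
contact_force: [-0.2, -0.5, -2.1]
gripper_width: 49.0
grasp_force: 63.4
```

play_rows(series=[[0,0,-2,0,0,0],[0,0,-2,0,0,0],[0,0,-2,0,0,0],[0,0,-2,0,0,0],[0,0,0,0,0,0]])

```text
clock: 21.42
position: [499.8, -317.1, 78.8]
ee_rot: [0.738, -0.674, -0.0, -0.0]
contact_force: [0.2, -0.3, -3.2]
gripper_width: 49.5
grasp_force: 63.4
```

play_rows(series=[[0,0,-1,0,0,0],[0,0,-1,0,0,0],[0,0,-1,0,0,0],[0,0,0,0,0,0]])

```text
clock: 21.75
position: [499.9, -317.2, 75.6]
ee_rot: [0.738, -0.674, -0.0, 0.0]
contact_force: [0.5, -0.5, -3.0]
gripper_width: 49.2
grasp_force: 63.4
```

play_rows(series=[[0,0,-1,0,0,0],[0,0,-1,0,0,0],[0,0,0,0,0,0]])

```text
clock: 22.0
position: [500.2, -317.3, 74.4]
ee_rot: [0.739, -0.674, 0.0, 0.0]
contact_force: [-2.0, 0.5, 0.3]
gripper_width: 49.3
grasp_force: 63.7
```

Run:
```python
from h import *
snap('scene','r1.png');snap('top','r1t.png')
a=cv2.imread('pics/r1.png')[220:320,340:440];b=cv2.imread('pics/r1t.png')[190:290,390:490]
cv2.imwrite('pics/v12.png',cv2.resize(np.hstack([a,b]),None,fx=4,fy=4,interpolation=cv2.INTER_CUBIC))
```

```text
(no output)
```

View pics/v12.png

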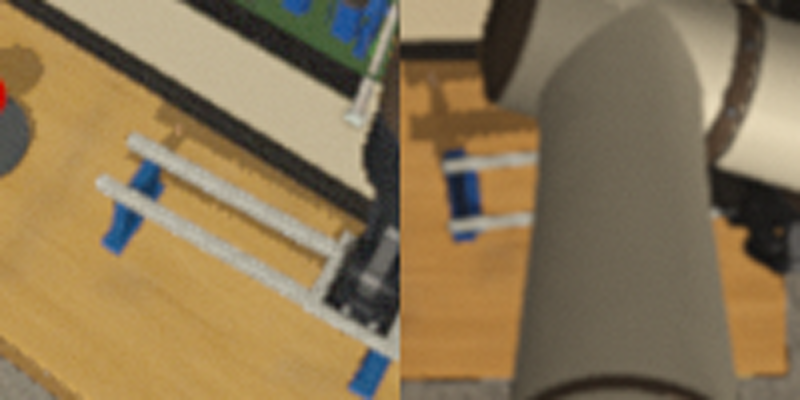

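play_rows(gripper=1, series=[[0,0,0,0,0,0],[0,0,0,0,0,0],[0,0,0,0,0,0],[0,0,0,0,0,0],[0,0,0,0,0,0],[0,0,0,0,0,0],[0,0,8,0,0,0],[0,0,15,0,0,0],[0,0,35,0,0,0],[0,0,35,0,0,0],[0,0,35,0,0,0],[0,0,32,0,0,0]])

```text
clock: 23.1
position: [500.0, -317.3, 237.0]
ee_rot: [0.738, -0.674, 0.001, -0.0]
contact_force: [0.9, 0.6, -0.1]
gripper_width: 85.7
grasp_force: 0.0
```

play_rows(series=[[0,35,0,0,0,0.75],[0,35,0,0,0,0.78],[0,35,0,0,0,0],[0,35,0,0,0,0],[0,35,0,0,0,0],[0,35,0,0,0,0],[0,35,0,0,0,0],[0,35,0,0,0,0],[0,35,0,0,0,0],[0,35,0,0,0,0],[1,35,0,0,0,0],[1,35,0,0,0,0],[1,35,0,0,0,0],[1,35,0,0,0,0],[1,35,0,0.97,0.25,0],[1,35,0,0.97,0.25,0],[0,35,0,0,0,0],[0,35,0,0,0,0],[0,0,0,0,0,0],[0,0,0,0,0,0]])

```text
clock: 24.77
position: [505.6, 314.2, 234.0]
ee_rot: [0.786, -0.609, -0.083, -0.064]
contact_force: [0.0, -0.4, 0.0]
gripper_width: 85.6
grasp_force: 0.0
```

```bash
cat > tg.py <<'E'
from h import *
def show(tgt=None):
  st=read_state();M=R.from_quat(st['ee_rot']).as_matrix();p=st['position']
  print('pos',p.round(1),'toolz',M[:,2].round(3),'yaw',np.degrees(np.arctan2(-M[1,1],-M[0,1])).round(2),'w',st['gripper_width'].round(1),'F',st['contact_force'].round(1),'t',st['clock'])
  if tgt is not None: print('delta',(np.array(tgt)-p).round(1))
E
python3 -c "
from tg import *
show([506.4,319.2,234])
d=snap('top')
import numpy as np
hsv=cv2.cvtColor(d['image'],cv2.COLOR_RGB2HSV);m=(hsv[...,2]<60).astype(np.uint8);m[:,:390]=0;m[:210]=0;m[260:]=0;m[:,485:]=0
n,l,st,ce=cv2.connectedComponentsWithStats(m)
r=np.array([492.6,-246.04]);ry=np.array([-.0899,.996]);rx=np.array([.996,.0899])
for i in range(1,n):
  if st[i,4]>100: p=at(d,*ce[i],108)[:2];print(ce[i],st[i,4],p,(p-r)@rx,(p-r)@ry)
"
```

```text
Traceback (most recent call last):
  File "tg.py", line 4, in show
    print('pos',p.round(1),'toolz',M[:,2].round(3),'yaw',np.degrees(np.arctan2(-M[1,1],-M[0,1])).round(2),'w',st['gripper_width'].round(1),'F',st['contact_force'].round(1),'t',st['clock'])
                                                                                                              ^^^^^^^^^^^^^^^^^^^^^^^^^
AttributeError: 'float' object has no attribute 'round'
```

```bash
sed -i "s/st\['gripper_width'\].round(1)/round(st['gripper_width'],1)/" tg.py
cat >> tg.py <<'E'
def rackmods():
  d=snap('top')
  hsv=cv2.cvtColor(d['image'],cv2.COLOR_RGB2HSV);m=(hsv[...,2]<60).astype(np.uint8);m[:,:390]=0;m[:210]=0;m[260:]=0;m[:,485:]=0
  n,l,st,ce=cv2.connectedComponentsWithStats(m)
  r=np.array([492.6,-246.04]);ry=np.array([-.0899,.996]);rx=np.array([.996,.0899])
  for i in range(1,n):
    if st[i,4]>100: p=at(d,*ce[i],108)[:2];print(ce[i],st[i,4],p.round(1),'rack xy',((p-r)@rx).round(1),((p-r)@ry).round(1),cv2.minAreaRect(np.argwhere(l==i)[:,::-1].astype(np.float32))[1:])
E
python3 -c "
from tg import *
show([506.4,319.2,234]); rackmods()"
```

```text
pos [505.6 314.2 234. ] toolz [-0.053  0.201 -0.978] yaw 14.53 w 85.6 F [ 0.  -0.4  0. ] t 24.7667
delta [0.8 5.  0. ]
[469.41403509 231.68421053] 285 [ 498. -303.] rack xy 0.3 -57.3 ((17.73696517944336, 16.372583389282227), 82.87498474121094)
```

play_rows(series=[[0,10,0,0,0,0],[-1.2,4.8,-23.5,0,0,0],[-1.2,4.8,-23.5,0,0,0],[-1.2,4.8,-23.5,0,0,0],[-1.2,4.8,-23.5,0,0,0],[-0.6,2.4,-11.8,0,0,0],[-0.6,2.4,-11.8,0,0,0],[-0.6,2.4,-11.8,0,0,0],[-0.6,2.4,-11.8,0,0,0],[0,0,0,0,0,0],[0,0,0,0,0,0]])

```text
clock: 25.73
position: [498.9, 351.6, 92.5]
ee_rot: [0.786, -0.61, -0.083, -0.064]
contact_force: [0.2, -0.3, 0.1]
gripper_width: 85.3
grasp_force: 0.0
```

play_rows(gripper=0, series=[[0,0,0,0,0,0],[0,0,0,0,0,0],[0,0,0,0,0,0],[0,0,0,0,0,0],[0,0,0,0,0,0],[0,0,0,0,0,0],[0,0,0,0,0,0],[0,0,0,0,0,0]])

```text
clock: 26.4
position: [499.4, 351.9, 93.9]
ee_rot: [0.786, -0.609, -0.083, -0.065]
contact_force: [-0.5, -1.1, 6.2]
gripper_width: 49.0
grasp_force: 64.6
```

play_rows(series=[[0.5,-2,10,0,0,0],[1,-4,20,0,0,0],[1.5,-6,29,0,0,0],[0,0,30,0,0,0],[0,0,30,0,0,0],[0,-15,20,-0.97,-0.25,0],[0,-25,0,-0.97,-0.25,0],[-1,-30,0,0,0,-0.75],[-1,-30,0,0,0,-0.83],[-1,-30,0,0,0,0],[-1,-30,0,0,0,0],[-1,-30,0,0,0,0],[-1,-30,0,0,0,0],[-1,-30,0,0,0,0],[-1,-30,0,0,0,0],[-1,-30,0,0,0,0],[-1,-30,0,0,0,0],[0,-30,0,0,0,0],[0,-30,0,0,0,0]])

```text
clock: 27.98
position: [490.6, -61.9, 231.3]
ee_rot: [0.737, -0.676, -0.001, 0.0]
contact_force: [1.3, 0.4, -2.4]
gripper_width: 49.2
grasp_force: 63.9
```

play_rows(series=[[0,-30,0,0,0,0],[0,-30,0,0,0,0],[0,-30,0,0,0,0],[0,-30,0,0,0,0],[0,-30,0,0,0,0],[0,-28,0,0,0,0],[0,0,0,0,0,0],[0,0,0,0,0,0]])

```text
clock: 28.65
position: [490.7, -239.4, 230.6]
ee_rot: [0.736, -0.678, -0.001, 0.0]
contact_force: [-0.6, -0.4, -3.0]
gripper_width: 48.9
grasp_force: 63.9
```

```bash
python3 -c "
from tg import *
show([492.2,-242,84]); rackmods()"
```

```text
pos [ 490.7 -239.4  230.6] toolz [-0.002  0.001 -1.   ] yaw 4.7 w 48.9 F [-0.6 -0.4 -3. ] t 28.65
delta [   1.5   -2.6 -146.6]
[470.35742972 249.99196787] 249 [ 451.2 -303.5] rack xy -46.4 -53.5 ((31.77081298828125, 15.100942611694336), 11.309932708740234)
```

play_rows(series=[[1.5,-2.5,-10,0,0,0],[0,0,-30,0,0,0],[0,0,-30,0,0,0],[0,0,-30,0,0,0],[0,0,-25,0,0,0],[0,0,-15,0,0,0],[0,0,-8,0,0,0],[0,0,-3,0,0,0],[0,0,0,0,0,0],[0,0,0,0,0,0]])

```text
clock: 29.53
position: [494.3, -240.7, 81.7]
ee_rot: [0.737, -0.676, 0.001, -0.0]
contact_force: [-0.3, -0.2, -2.5]
gripper_width: 49.1
grasp_force: 63.9
```

play_rows(series=[[0,0,-1.5,0,0,0],[0,0,-1.5,0,0,0],[0,0,-1,0,0,0],[0,0,0,0,0,0]])

```text
clock: 29.87
position: [493.3, -240.9, 77.0]
ee_rot: [0.737, -0.676, 0.0, -0.0]
contact_force: [-0.5, -0.4, -2.3]
gripper_width: 49.0
grasp_force: 63.9
```

play_rows(series=[[0,0,-1,0,0,0],[0,0,-1,0,0,0],[0,0,-0.7,0,0,0],[0,0,0,0,0,0]])

```text
clock: 30.2
position: [493.5, -241.0, 74.7]
ee_rot: [0.737, -0.676, 0.0, 0.0]
contact_force: [-1.2, 0.6, 3.5]
gripper_width: 49.1
grasp_force: 64.4
```

play_rows(gripper=1, series=[[0,0,0,0,0,0],[0,0,0,0,0,0],[0,0,0,0,0,0],[0,0,0,0,0,0],[0,0,0,0,0,0],[0,0,0,0,0,0],[0,0,8,0,0,0],[0,0,15,0,0,0],[0,0,35,0,0,0],[0,0,35,0,0,0],[0,0,35,0,0,0],[0,0,32,0,0,0]])

```text
clock: 31.2
position: [493.3, -241.0, 237.0]
ee_rot: [0.737, -0.676, 0.001, -0.0]
contact_force: [0.5, -0.7, 0.4]
gripper_width: 85.4
grasp_force: 0.0
```

play_rows(series=[[2,35,0,0,0,0.75],[2,35,0,0,0,0.83],[2,35,0,0,0,0],[2,35,0,0,0,0],[2,35,0,0,0,0],[2,35,0,0,0,0],[2,35,0,0,0,0],[2,35,0,0,0,0],[2,35,0,0,0,0],[2,35,0,0,0,0],[2,35,0,0.97,0.25,0],[2,35,0,0.97,0.25,0],[2,35,0,0,0,0],[2,35,0,0,0,0],[0,10,0,0,0,0],[0,0,0,0,0,0],[0,0,0,0,0,0]])

```text
clock: 32.62
position: [521.0, 259.3, 234.1]
ee_rot: [0.786, -0.609, -0.083, -0.064]
contact_force: [0.2, 0.6, 0.5]
gripper_width: 85.3
grasp_force: 0.0
```

```bash
python3 -c "
from tg import *
show([521.7,258,234]); rackmods()"
```

```text
pos [521.  259.3 234.1] toolz [-0.053  0.201 -0.978] yaw 14.46 w 85.3 F [0.2 0.6 0.5] t 32.6167
delta [ 0.7 -1.3 -0.1]
[469.43205575 231.68641115] 287 [ 498.  -303.1] rack xy 0.3 -57.3 ((17.736967086791992, 16.868722915649414), 82.87498474121094)
[442.58823529 234.09342561] 289 [ 492.4 -233.6] rack xy 0.9 12.4 ((17.779476165771484, 16.123004913330078), 83.6598129272461)
```

play_rows(series=[[0.7,-1.3,0,0,0,0],[-1.3,5.2,-25.5,0,0,0],[-1.3,5.2,-25.5,0,0,0],[-1.3,5.2,-25.5,0,0,0],[-1.3,5.2,-25.5,0,0,0],[-0.7,2.7,-13.2,0,0,0],[-0.7,2.7,-13.2,0,0,0],[-0.7,2.7,-13.2,0,0,0],[-0.7,2.7,-13.2,0,0,0],[0,0,0,0,0,0],[0,0,0,0,0,0]])

```text
clock: 33.58
position: [514.1, 288.3, 79.0]
ee_rot: [0.785, -0.61, -0.083, -0.063]
contact_force: [-0.5, -0.1, 0.4]
gripper_width: 85.9
grasp_force: 0.0
```

play_rows(gripper=0, series=[[0,0,0,0,0,0],[0,0,0,0,0,0],[0,0,0,0,0,0],[0,0,0,0,0,0],[0,0,0,0,0,0],[0,0,0,0,0,0],[0,0,0,0,0,0],[0,0,0,0,0,0]])

```text
clock: 34.25
position: [514.8, 289.6, 80.6]
ee_rot: [0.786, -0.609, -0.082, -0.065]
contact_force: [0.4, -2.1, 5.9]
gripper_width: 49.4
grasp_force: 64.3
```

play_rows(series=[[0.5,-2,10,0,0,0],[1,-4,20,0,0,0],[1.5,-6,29,0,0,0],[0,0,30,0,0,0],[0,0,30,0,0,0],[-2,-15,35,-0.97,-0.25,0],[-2,-25,0,-0.97,-0.25,0],[-2,-30,0,0,0,-0.75],[-2,-30,0,0,0,-0.78],[-2,-30,0,0,0,0],[-2,-30,0,0,0,0],[-2,-30,0,0,0,0],[-2,-30,0,0,0,0],[-2,-30,0,0,0,0],[-2,-30,0,0,0,0],[-2,-30,0,0,0,0],[-2,-30,0,0,0,0],[-2,-30,0,0,0,0],[-2,-30,0,0,0,0]])

```text
clock: 35.83
position: [487.8, -123.9, 232.9]
ee_rot: [0.738, -0.674, -0.001, 0.0]
contact_force: [0.4, 0.8, -3.7]
gripper_width: 49.0
grasp_force: 63.5
```

play_rows(series=[[-2,-25,0,0,0,0],[-2,-24,0,0,0,0],[0,0,0,0,0,0],[0,0,0,0,0,0]])

```text
clock: 36.17
position: [484.0, -172.5, 232.6]
ee_rot: [0.737, -0.675, -0.001, 0.0]
contact_force: [-0.2, -0.0, -2.2]
gripper_width: 49.3
grasp_force: 63.5
```

```bash
python3 -c "
from tg import *
show([485.9,-171.3,82])"
```

```text
pos [ 484.  -172.5  232.6] toolz [-0.002  0.001 -1.   ] yaw 5.02 w 49.3 F [-0.2 -0.  -2.2] t 36.1667
delta [   1.9    1.2 -150.6]
```

play_rows(series=[[1,1,-10,0,0,0],[0,0,-30,0,0,0],[0,0,-30,0,0,0],[0,0,-30,0,0,0],[0,0,-25,0,0,0],[0,0,-15,0,0,0],[0,0,-9,0,0,0],[0,0,-4,0,0,0],[0,0,-2,0,0,0],[0,0,-1,0,0,0],[0,0,0,0,0,0],[0,0,0,0,0,0]])

```text
clock: 37.17
position: [486.8, -170.6, 78.2]
ee_rot: [0.738, -0.674, 0.001, -0.001]
contact_force: [0.3, -0.2, -2.6]
gripper_width: 48.9
grasp_force: 63.5
```

play_rows(series=[[0,0,-1,0,0,0],[0,0,-1,0,0,0],[0,0,0,0,0,0]])

```text
clock: 37.42
position: [486.0, -170.6, 75.4]
ee_rot: [0.738, -0.674, 0.0, -0.0]
contact_force: [-0.5, 0.3, -3.7]
gripper_width: 48.8
grasp_force: 63.5
```

play_rows(series=[[0,0,-0.7,0,0,0],[0,0,-0.6,0,0,0],[0,0,0,0,0,0]])

```text
clock: 37.67
position: [486.1, -170.7, 75.1]
ee_rot: [0.739, -0.674, 0.0, 0.0]
contact_force: [-3.1, 1.5, 5.7]
gripper_width: 49.3
grasp_force: 64.4
```

play_rows(gripper=1, series=[[0,0,0,0,0,0],[0,0,0,0,0,0],[0,0,0,0,0,0],[0,0,0,0,0,0],[0,0,0,0,0,0],[0,0,0,0,0,0],[0,0,8,0,0,0],[0,0,15,0,0,0],[0,0,35,0,0,0],[0,0,35,0,0,0],[0,0,35,0,0,0],[0,0,32,0,0,0]])

```text
clock: 38.67
position: [486.0, -170.7, 236.9]
ee_rot: [0.739, -0.674, 0.001, -0.0]
contact_force: [0.0, 0.0, 0.0]
gripper_width: 85.6
grasp_force: 0.0
```

play_rows(gripper=0, series=[[2,35,0,0,0,0.75],[2,35,0,0,0,0.78],[2,35,0,0,0,0],[2,35,0,0,0,0],[2,35,0,0,0,0],[2,35,0,0,0,0],[2,20,0,0,0,0],[0,0,0,0,0,0],[0,0,0,0,0,0]])

```text
clock: 39.42
position: [499.9, 60.3, 234.3]
ee_rot: [0.791, -0.612, 0.0, -0.0]
contact_force: [0.0, -0.1, 0.4]
gripper_width: -0.2
grasp_force: 0.0
```

```bash
python3 -c "
from tg import *
show(); rackmods()
for n in('scene','top'):
  print(n)
  for r in reds(snap(n,n+'_3.png')): print(r[0],r[1],r[2])
a=cv2.imread('pics/scene_3.png')[180:330,330:480];b=cv2.imread('pics/top_3.png')[170:270,250:350]
cv2.imwrite('pics/v13.png',np.hstack([cv2.resize(a,(390,390),interpolation=2),cv2.resize(b,(390,390),interpolation=2)]))
"
```

```text
pos [499.9  60.3 234.3] toolz [ 0. -0. -1.] yaw 14.51 w -0.2 F [ 0.  -0.1  0.4] t 39.4167
[469.4020979  231.68881119] 286 [ 498. -303.] rack xy 0.3 -57.2 ((17.73696517944336, 16.372583389282227), 82.87498474121094)
[442.57291667 234.15277778] 288 [ 492.3 -233.5] rack xy 0.8 12.5 ((17.861000061035156, 16.124513626098633), 82.87498474121094)
[417.075      236.98214286] 280 [ 485.6 -167.7] rack xy 0.1 78.7 ((17.779476165771484, 15.791709899902344), 83.6598129272461)
scene
[341.8  71.2] 16 [1196.8  508.3   55. ]
[320.4 184.1] 41 [616.2 140.5  55. ]
[318.1 210.5] 46 [528.8  75.6  55. ]
[333.4 243.6] 158 [465.1 -33.8  55. ]
top
[102.9 101.9] 36 [861.3 667.8  55. ]
[176.1 173.8] 32 [662.  465.1  55. ]
[287.  179.7] 71 [644.1 167.3  55. ]
[362.3 246.2] 191 [463.7 -32.7  55. ]
```

View pics/v13.png

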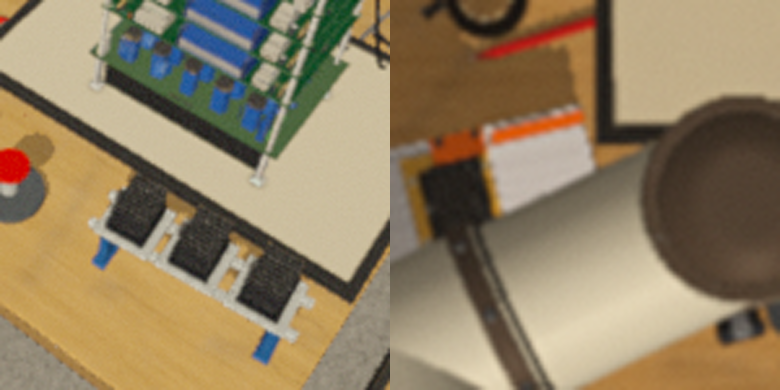

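play_rows(series=[[13,20,0,0.97,0.25,0],[13,20,0,0.97,0.25,0],[13,20,0,0,0,0],[13,19,0,0,0,0],[0,0,0,0,0,0],[0,0,0,0,0,0]])

```text
clock: 40.07
position: [552.4, 137.7, 233.3]
ee_rot: [0.785, -0.61, -0.083, -0.064]
contact_force: [0.0, -0.4, 0.2]
gripper_width: -0.1
grasp_force: 0.0
```

```bash
python3 -c "
from tg import *
show([551.9,139.5,234])"
```

```text
pos [552.4 137.7 233.3] toolz [-0.053  0.201 -0.978] yaw 14.32 w -0.1 F [ 0.  -0.4  0.2] t 40.0667
delta [-0.5  1.8  0.7]
```

play_rows(series=[[-1.6,6.1,-30,0,0,0],[-1.6,6.1,-30,0,0,0],[-1.6,6.1,-30,0,0,0],[-1.6,6.1,-30,0,0,0],[-1.1,4.1,-20,0,0,0],[-1.1,4.1,-20,0,0,0],[0,0,0,0,0,0]])

```text
clock: 40.65
position: [540.1, 169.3, 70.0]
ee_rot: [0.785, -0.611, -0.085, -0.06]
contact_force: [-0.0, -0.1, 0.3]
gripper_width: 0.0
grasp_force: 0.0
```

play_rows(series=[[-0.3,1,-5,0,0,0],[-0.3,1,-5,0,0,0],[-0.4,1.5,-7,0,0,0],[0,0,0,0,0,0],[0,0,0,0,0,0]])

```text
clock: 41.07
position: [542.6, 174.4, 57.3]
ee_rot: [0.786, -0.61, -0.083, -0.064]
contact_force: [0.3, 0.9, 0.1]
gripper_width: 0.1
grasp_force: 0.0
```

```bash
cat >> tg.py <<'E'
O=np.array([543.06,174.43]);yd=np.array([-.24690,.96904]);xd=np.array([.96904,.2469])
def cmods(d=None):
  d=d or snap('top')
  hsv=cv2.cvtColor(d['image'],cv2.COLOR_RGB2HSV);m=(hsv[...,2]<60).astype(np.uint8);m[:180]=0;m[280:]=0;m[:,:170]=0;m[:,300:]=0
  n,l,st,ce=cv2.connectedComponentsWithStats(m)
  for i in range(1,n):
    if st[i,4]>80:
      z=100
      for _ in range(8):
        p=at(d,*ce[i],z)[:2];b=(p-O)@yd+9.98;z=40+.2126*b+46.95
      print('mod',ce[i].round(1),st[i].tolist(),'x',((p-O)@xd).round(1),'y',b.round(1))
E
python3 -c "
from tg import *
show(); cmods()"
```

```text
pos [542.6 174.4  57.3] toolz [-0.051  0.202 -0.978] yaw 14.37 w 0.1 F [0.3 0.9 0.1] t 41.0667
mod [296.1 195.3] [291, 180, 9, 32, 190] x 46.0 y -34.8
mod [256.  213.4] [247, 193, 17, 42, 155] x 23.8 y 76.5
mod [199.4 228.2] [194, 212, 13, 34, 134] x 20.5 y 219.0
```

play_rows(series=[[-1,3.9,0.85,0,0,0],[-1,3.9,0.85,0,0,0],[-1,3.9,0.85,0,0,0],[-1,3.9,0.85,0,0,0],[-1,3.9,0.85,0,0,0],[-1,3.9,0.85,0,0,0]])

```text
clock: 41.62
position: [536.4, 197.9, 62.2]
ee_rot: [0.786, -0.61, -0.083, -0.064]
contact_force: [0.1, -3.7, 0.7]
gripper_width: 0.0
grasp_force: 1.4
```

play_rows(series=[[-1,3.9,0.85,0,0,0],[-1,3.9,0.85,0,0,0],[-1,3.9,0.85,0,0,0],[-1,3.9,0.85,0,0,0]])

```text
clock: 41.95
position: [532.5, 213.7, 65.6]
ee_rot: [0.786, -0.61, -0.083, -0.064]
contact_force: [0.8, -3.4, 1.2]
gripper_width: -0.2
grasp_force: 1.7
```

play_rows(series=[[-1,3.9,0.85,0,0,0],[-1,3.9,0.85,0,0,0],[-1,3.9,0.85,0,0,0],[-1,3.9,0.85,0,0,0],[-1,3.9,0.85,0,0,0],[-1,3.9,0.85,0,0,0],[-1,3.9,0.85,0,0,0],[-1,3.9,0.85,0,0,0],[0,0,0,0,0,0]])

```text
clock: 42.7
position: [524.2, 245.7, 72.4]
ee_rot: [0.786, -0.609, -0.083, -0.064]
contact_force: [0.3, -1.2, 0.9]
gripper_width: 0.0
grasp_force: 0.6
```

play_rows(series=[[1,-4,-0.85,0,0,0],[1,-4,-0.85,0,0,0],[2,-8,30,0,0,0],[1.6,-6.1,30,0,0,0],[1.6,-6.1,30,0,0,0],[1.6,-6.1,30,0,0,0],[1.6,-6.1,30,0,0,0],[-10,-38,8,0,0,0],[-10,-38,0,0,0,0],[-10,-38,0,0,0,0],[0,-38,0,0,0,0],[0,0,0,0,0,0]])

```text
clock: 43.7
position: [503.9, 47.6, 228.6]
ee_rot: [0.784, -0.612, -0.083, -0.064]
contact_force: [0.9, 0.5, -0.5]
gripper_width: 0.2
grasp_force: 0.0
```

```bash
python3 -c "
from tg import *
show(); cmods()
for n in('scene','top'):
  print(n)
  for r in reds(snap(n)): print(r[0],r[1],r[2],r[3])
"
```

```text
pos [503.9  47.6 228.6] toolz [-0.051  0.202 -0.978] yaw 14.06 w 0.2 F [ 0.9  0.5 -0.5] t 43.7
mod [245.6 225.6] [236, 211, 19, 38, 319] x -0.4 y 109.0
scene
[320.8 184.2] 36 [616.6 139.   55. ] [598.8 124.   79. ]
[318.1 210.5] 46 [528.8  75.6  55. ] [513.4  62.3  79. ]
[333.4 243.6] 159 [465.1 -33.8  55. ] [451.5 -44.1  79. ]
top
[102.9 102.4] 34 [859.7 667.6  55. ] [852.  656.9  79. ]
[176.1 174. ] 34 [661.4 465.2  55. ] [657.5 458.3  79. ]
[287.  179.7] 70 [644.  167.3  55. ] [640.4 166.1  79. ]
[362.9 246. ] 172 [464.2 -34.2  55. ] [464.  -31.5  79. ]
```

play_rows(gripper=1, series=[[4,36,1.4,0,0,0],[4,36,1,0,0,0],[4,36,1,0,0,0],[4,36,1,0,0,0],[3,30,1,0,0,0],[3,23,0,0,0,0],[0,0,0,0,0,0],[0,0,0,0,0,0]])

```text
clock: 44.52
position: [526.1, 251.7, 233.0]
ee_rot: [0.787, -0.608, -0.083, -0.063]
contact_force: [0.8, 0.4, -0.1]
gripper_width: 85.4
grasp_force: 0.0
```

```bash
python3 -c "
from tg import *
show([525.7,245.2,234])"
```

```text
pos [526.1 251.7 233. ] toolz [-0.054  0.201 -0.978] yaw 14.61 w 85.4 F [ 0.8  0.4 -0.1] t 44.5167
delta [-0.4 -6.5  1. ]
```

play_rows(series=[[0,-6,0,0,0,0],[-1.3,5.2,-25.5,0,0,0],[-1.3,5.2,-25.5,0,0,0],[-1.3,5.2,-25.5,0,0,0],[-1.3,5.2,-25.5,0,0,0],[-0.7,2.7,-13.2,0,0,0],[-0.7,2.7,-13.2,0,0,0],[-0.7,2.7,-13.2,0,0,0],[-0.7,2.7,-13.2,0,0,0],[0,0,0,0,0,0],[0,0,0,0,0,0]])

```text
clock: 45.43
position: [518.7, 273.7, 78.8]
ee_rot: [0.785, -0.61, -0.083, -0.063]
contact_force: [-0.2, -0.0, 0.4]
gripper_width: 85.5
grasp_force: 0.0
```

play_rows(gripper=0, series=[[0,0,0,0,0,0],[0,0,0,0,0,0],[0,0,0,0,0,0],[0,0,0,0,0,0],[0,0,0,0,0,0],[0,0,0,0,0,0],[0,0,0,0,0,0],[0,0,0,0,0,0]])

```text
clock: 46.1
position: [519.6, 275.1, 80.5]
ee_rot: [0.786, -0.609, -0.082, -0.065]
contact_force: [-0.2, -0.8, 6.0]
gripper_width: 49.0
grasp_force: 64.9
```

play_rows(series=[[0.5,-2,10,0,0,0],[1,-4,20,0,0,0],[1.5,-6,29,0,0,0],[0,0,20,0,0,0],[-4,-20,0,-0.97,-0.25,0],[-4,-20,0,-0.97,-0.25,0],[-5,-25,0,0,0,0],[-5,-25,0,0,0,0],[-5,-25,0,0,0,0],[-5,-25,0,0,0,0],[-5,-25,0,0,0,0],[-5,-25,0,0,0,0],[-5,-25,0,0,0,0],[-5,-25,0,0,0,0],[-5,-25,0,0,0,0],[-5,-25,0,0,0,0],[-4,-6,0,0,0,0],[0,0,0,0,0,0],[0,0,0,0,0,0],[0,0,0,0,0,0]])

```text
clock: 47.77
position: [460.2, -32.4, 158.2]
ee_rot: [0.79, -0.613, 0.0, -0.0]
contact_force: [-0.5, -0.1, -2.2]
gripper_width: 48.8
grasp_force: 64.0
```

```bash
python3 -c "
from tg import *
show([465.3,-32.5,90])
s=snap('scene','j1.png');snap('top','j1t.png');p=read_state()['position'];print(proj(s,p),proj(s,p-[0,0,16]))
hsv=cv2.cvtColor(s['image'],cv2.COLOR_RGB2HSV);u,v=proj(s,p).astype(int)
m=((hsv[...,0]>15)&(hsv[...,0]<28)&(hsv[...,1]>140)&(hsv[...,2]>90)).astype(np.uint8)
n,l,st,ce=cv2.connectedComponentsWithStats(m)
for i in range(1,n):
  if st[i,4]>10 and abs(ce[i][0]-u)<60: print(st[i],ce[i])
a=cv2.imread('pics/j1.png')[v-50:v+50,u-65:u+65];cv2.imwrite('pics/v14.png',cv2.resize(a,None,fx=6,fy=6,interpolation=2));print(u,v)
"
```

```text
pos [460.2 -32.4 158.2] toolz [ 0.  0. -1.] yaw 14.41 w 48.8 F [-0.5 -0.1 -2.2] t 47.7667
delta [  5.1  -0.1 -68.2]
[332.64247144 220.87548452] [332.51420304 224.77263357]
[357  96   4   6  12] [359.25        97.91666667]
[381  98  15   8  30] [388.13333333 101.2       ]
[365 118   8  10  24] [368.45833333 121.79166667]
[359 120   5  11  25] [360.32 124.68]
[358 131  16  16  98] [364.05102041 138.24489796]
[283 142   7   6  17] [285.94117647 144.41176471]
[299 182  21  12  98] [309.51020408 187.1122449 ]
[297 192  26  28 129] [310.64341085 208.64341085]
[ 224  199  217  163 4154] [338.3358209  281.74723158]
[288 199  18  10  28] [296.57142857 203.53571429]
[301 217  65  38 608] [336.38815789 237.23026316]
[286 230   3   8  12] [287.16666667 234.16666667]
[276 232  24  20 106] [285.86792453 242.39622642]
[290 233   9   9  32] [294.      237.65625]
[369 241  12  11  41] [373.58536585 247.02439024]
[352 269  15  20 134] [360.24626866 278.68656716]
[378 304   9  10  33] [382.90909091 308.51515152]
332 220
```

View pics/v14.png

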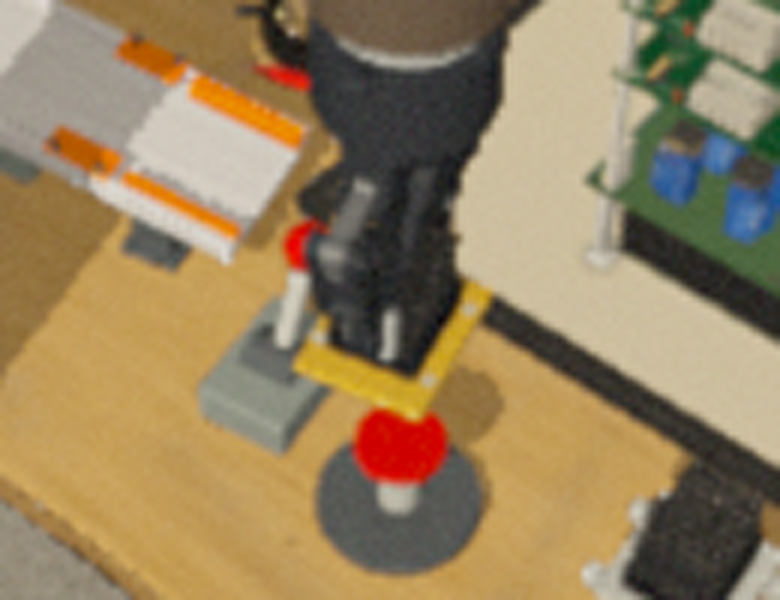

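```bash
python3 -c "
from tg import *
s=snap('scene')
c=lambda u,v:((u+.5)/6-.5+267,(v+.5)/6-.5+170)
Pr,Pf,Pl=c(492,287),c(424,404),c(296,361)
for z in(140,148,156):
  r,f,l=[at(s,*q,z) for q in(Pr,Pf,Pl)]
  print(z,np.linalg.norm(r-f).round(1),np.linalg.norm(l-f).round(1),((r+l)/2).round(1),np.degrees(np.arctan2(*(r-f)[[1,0]])))
# stand
im=s['image'];m=((im[...,0]>130)&(im[...,1]<60)&(im[...,2]<60)).astype(np.uint8)
for r in reds(s): print(r)
"
```

```text
140 70.5 58.3 [464.7 -28.5 140. ] 13.536867650605428
148 69.7 57.7 [459.7 -32.3 148. ] 13.536867650605357
156 69.0 57.1 [454.7 -36.1 156. ] 13.536867650605311
(array([342. ,  70.8]), 19, array([1199.6,  509.5,   55. ]), array([1165.6,  484.1,   79. ]))
(array([314.8, 182.4]), 17, array([610.8, 158.8,  55. ]), array([593.2, 143.2,  79. ]))
(array([316.5, 210. ]), 20, array([527.1,  80.3,  55. ]), array([511.8,  66.9,  79. ]))
(array([333.3, 244.2]), 140, array([463.5, -34.6,  55. ]), array([449.9, -44.8,  79. ]))
```

play_rows(series=[[4.5,-0.5,-20,0,0,0],[0,0,-25,0,0,0],[0,0,-15,0,0,0],[0,0,-10,0,0,0],[0,0,-7,0,0,0],[0,0,-2,0,0,0],[0,0,0,0,0,0],[0,0,0,0,0,0],[0,0,0,0,0,0]])

```text
clock: 48.67
position: [465.1, -33.3, 79.9]
ee_rot: [0.79, -0.613, 0.001, -0.001]
contact_force: [-0.1, 0.2, -2.2]
gripper_width: 49.1
grasp_force: 64.0
```

play_rows(series=[[0,0,-1,0,0,0],[0,0,-1,0,0,0],[0,0,-1,0,0,0],[0,0,0,0,0,0]])

```text
clock: 49.0
position: [464.2, -33.6, 76.1]
ee_rot: [0.79, -0.613, -0.0, 0.0]
contact_force: [-0.1, 0.2, -3.5]
gripper_width: 48.9
grasp_force: 64.0
```

play_rows(series=[[0.5,0,-1,0,0,0],[0,0,-1,0,0,0],[0,0,0,0,0,0]])

```text
clock: 49.25
position: [464.8, -33.6, 73.9]
ee_rot: [0.79, -0.613, -0.0, 0.0]
contact_force: [0.5, 0.1, -2.7]
gripper_width: 48.2
grasp_force: 64.0
```

play_rows(series=[[0,0,-0.8,0,0,0],[0,0,-0.8,0,0,0],[0,0,0,0,0,0]])

```text
clock: 49.5
position: [464.9, -33.6, 73.2]
ee_rot: [0.79, -0.613, 0.0, 0.0]
contact_force: [-1.5, 1.3, 4.3]
gripper_width: 49.2
grasp_force: 64.7
```

play_rows(gripper=1, series=[[0,0,0,0,0,0],[0,0,0,0,0,0],[0,0,0,0,0,0],[0,0,0,0,0,0],[0,0,0,0,0,0],[0,0,0,0,0,0],[0,0,8,0,0,0],[0,0,15,0,0,0],[0,0,35,0,0,0],[0,0,35,0,0,0],[0,0,35,0,0,0],[0,0,32,0,0,0]])

```text
clock: 50.5
position: [464.8, -33.7, 235.4]
ee_rot: [0.79, -0.613, 0.001, -0.001]
contact_force: [0.9, 0.3, -0.6]
gripper_width: 85.6
grasp_force: 0.0
```

play_rows(series=[[4,-30,0,0,0,-0.75],[4,-30,0,0,0,-0.8],[4,-30,0,0,0,0],[4,-30,0,0,0,0],[4,-30,0,0,0,0],[4,-30,0,0,0,0],[4,-30,0,0,0,0],[4,-30,0,0,0,0],[3,-30,0,0,0,0],[0,-14,0,0,0,0],[0,0,0,0,0,0],[0,0,0,0,0,0]])

```text
clock: 51.5
position: [499.4, -317.8, 232.4]
ee_rot: [0.737, -0.676, -0.0, -0.0]
contact_force: [0.2, 0.0, -0.7]
gripper_width: 85.1
grasp_force: 0.0
```

```bash
cat > jam.py <<'E'
from tg import *
def jam():
  for n in('top','scene'):
    d=snap(n);hsv=cv2.cvtColor(d['image'],cv2.COLOR_RGB2HSV)
    # heatsink dark blob near stand
    for p0 in([465,-33,103],):
      u,v=proj(d,p0)
      m=np.zeros(hsv.shape[:2],np.uint8);a,b=int(v)-28,int(u)-28
      m[a:a+56,b:b+56]=(hsv[...,2]<50)[a:a+56,b:b+56]
      N,l,st,ce=cv2.connectedComponentsWithStats(m);
      for i in range(1,N):
        if st[i,4]>60: print(n,'dark',st[i].tolist(),at(d,*ce[i],103).round(1),'pred',(u.round(1),v.round(1)),ce[i].round(1))
    br=((hsv[...,0]>18)&(hsv[...,0]<32)&(hsv[...,1]>170)&(hsv[...,2]>110)).astype(np.uint8);k=np.zeros_like(br);k[a:a+56,b:b+56]=br[a:a+56,b:b+56]
    pts=np.argwhere(k)[:,::-1].astype(np.float32)
    if len(pts)>5:
      box=cv2.boxPoints(cv2.minAreaRect(pts));print(n,'brass',len(pts),[at(d,*q,61)[:2].round(0).tolist() for q in box], at(d,*box.mean(0),61).round(1))
  rd=[r for r in reds(d,5)];print([ (r[0],r[1],r[2]) for r in rd])
E
python3 -c "
from jam import *
show([500.2,-317.3,76]); jam()"
```

```text
pos [ 499.4 -317.8  232.4] toolz [-0.001  0.001 -1.   ] yaw 4.99 w 85.1 F [ 0.2  0.  -0.7] t 51.5
delta [   0.8    0.5 -156.4]
top dark [355, 237, 17, 20, 243] [463.3 -29.1 103. ] pred (np.float64(364.5), np.float64(245.5)) [363.  246.2]
top brass 208 [[491.0, 6.0], [506.0, -54.0], [433.0, -71.0], [418.0, -12.0]] [462.  -32.8  61. ]
scene dark [324, 232, 20, 18, 143] [442.3 -51.3 103. ] pred (np.float64(333.6), np.float64(233.0)) [333.6 242. ]
scene brass 191 [[420.0, -13.0], [506.0, 8.0], [508.0, -56.0], [424.0, -73.0]] [463.4 -34.2  61. ]
[(array([123. , 112.4]), 9, array([423.6, 966.1,  55. ])), (array([114.5, 114.3]), 6, array([396.2, 980.1,  55. ])), (array([381.9, 125.6]), 8, array([988.5, 160. ,  55. ])), (array([260. , 143.1]), 12, array([633.5, 431.1,  55. ])), (array([320.5, 184.3]), 43, array([615.9, 139.6,  55. ])), (array([318.2, 210.5]), 48, array([529. ,  75.3,  55. ]))]
```

play_rows(series=[[0.8,0.5,-35,0,0,0],[0,0,-35,0,0,0],[0,0,-35,0,0,0],[0,0,-25,0,0,0],[0,0,-15,0,0,0],[0,0,-10,0,0,0],[0,0,0,0,0,0],[0,0,0,0,0,0]])

```text
clock: 52.27
position: [501.2, -316.6, 78.2]
ee_rot: [0.738, -0.675, 0.0, -0.0]
contact_force: [0.7, -0.3, 0.4]
gripper_width: 85.3
grasp_force: 0.0
```

play_rows(gripper=0, series=[[0,0,0,0,0,0],[0,0,0,0,0,0],[0,0,0,0,0,0],[0,0,0,0,0,0],[0,0,0,0,0,0],[0,0,0,0,0,0],[0,0,0,0,0,0],[0,0,0,0,0,0]])

```text
clock: 52.93
position: [501.5, -317.5, 79.1]
ee_rot: [0.738, -0.675, 0.001, -0.0]
contact_force: [0.2, 2.9, 6.1]
gripper_width: 49.1
grasp_force: 64.7
```

play_rows(series=[[0,0,10,0,0,0],[0,0,25,0,0,0],[0,0,30,0,0,0],[0,0,30,0,0,0],[0,0,30,0,0,0],[0,0,30,0,0,0],[0,20,0,0,0,0.75],[0,30,0,0,0,0.8],[-1,32,0,0,0,0],[-1,32,0,0,0,0],[-1,32,0,0,0,0],[-1,32,0,0,0,0],[-1,32,0,0,0,0],[-1,32,0,0,0,0],[-1,32,0,0,0,0],[-1,32,0,0,0,0],[-1,32,0,0,0,0],[-1,32,0,0,0,0],[-1,32,0,0,0,0],[-1,32,0,0,0,0]])

```text
clock: 54.6
position: [487.5, 118.1, 232.3]
ee_rot: [0.79, -0.613, -0.001, 0.0]
contact_force: [0.7, -0.2, -2.7]
gripper_width: 48.7
grasp_force: 64.0
```

play_rows(series=[[0,32,0,0,0,0],[0,32,0,0,0,0],[0,32,0,0,0,0],[0,32,0,0,0,0],[0,32,0,0,0,0],[0,32,0,0,0,0],[0,32,0,0.97,0.25,0],[0,28,0,0.97,0.25,0],[0,18,0,0,0,0],[0,0,0,0,0,0],[0,0,0,0,0,0]])

```text
clock: 55.52
position: [488.2, 386.7, 231.7]
ee_rot: [0.786, -0.61, -0.082, -0.062]
contact_force: [-0.2, 0.1, -2.4]
gripper_width: 49.2
grasp_force: 63.8
```

```bash
python3 -c "
from jam import *
show([490,385.3,234]); jam()"
```

```text
pos [488.2 386.7 231.7] toolz [-0.053  0.198 -0.979] yaw 14.42 w 49.2 F [-0.2  0.1 -2.4] t 55.5167
delta [ 1.8 -1.4  2.3]
top dark [355, 237, 17, 20, 235] [463.2 -29.1 103. ] pred (np.float64(364.5), np.float64(245.5)) [363.  246.2]
top brass 216 [[492.0, 5.0], [506.0, -53.0], [433.0, -70.0], [419.0, -12.0]] [462.3 -32.6  61. ]
scene dark [324, 233, 20, 17, 96] [442.5 -54.6 103. ] pred (np.float64(333.6), np.float64(233.0)) [334.6 242.6]
scene brass 192 [[421.0, -13.0], [505.0, 8.0], [508.0, -56.0], [426.0, -73.0]] [463.9 -34.   61. ]
[(array([341.8,  71.1]), 16, array([1197.2,  508.6,   55. ])), (array([354.2,  83.9]), 9, array([1149.7,  406.3,   55. ])), (array([130., 111.]), 13, array([446. , 953.8,  55. ])), (array([114.5, 114.3]), 6, array([396.2, 980.1,  55. ])), (array([259.8, 143.2]), 11, array([632.7, 431.2,  55. ])), (array([321.1, 184.3]), 37, array([616.8, 138.2,  55. ])), (array([318.2, 210.5]), 48, array([529. ,  75.3,  55. ]))]
```

play_rows(series=[[0.8,-1,-5,0,0,0],[-1.3,5.2,-25,0,0,0],[-1.3,5.2,-25,0,0,0],[-1.3,5.2,-25,0,0,0],[-0.7,3,-15,0,0,0],[-0.5,2,-10,0,0,0],[-0.4,1.6,-8,0,0,0],[0,0,0,0,0,0],[0,0,0,0,0,0]])

```text
clock: 56.37
position: [484.3, 408.1, 120.0]
ee_rot: [0.786, -0.61, -0.083, -0.064]
contact_force: [-0.6, 0.8, -1.6]
gripper_width: 48.6
grasp_force: 63.9
```

play_rows(series=[[-0.1,0.4,-2,0,0,0],[-0.1,0.4,-2,0,0,0],[0,0,0,0,0,0]])

```text
clock: 56.62
position: [483.8, 409.0, 116.0]
ee_rot: [0.786, -0.61, -0.083, -0.065]
contact_force: [-0.6, -0.8, -2.3]
gripper_width: 48.8
grasp_force: 63.9
```

play_rows(series=[[0,0.2,-1,0,0,0],[0,0.2,-1,0,0,0],[0,0.2,-1,0,0,0],[0,0,0,0,0,0]])

```text
clock: 56.95
position: [483.6, 409.5, 112.3]
ee_rot: [0.786, -0.61, -0.083, -0.064]
contact_force: [-0.4, 1.0, -2.6]
gripper_width: 49.1
grasp_force: 63.9
```

play_rows(series=[[0,0.2,-1,0,0,0],[0,0.2,-1,0,0,0],[0,0,0,0,0,0]])

```text
clock: 57.2
position: [483.8, 409.9, 111.2]
ee_rot: [0.786, -0.61, -0.083, -0.064]
contact_force: [-1.0, -1.7, 1.5]
gripper_width: 49.2
grasp_force: 64.1
```

play_rows(gripper=1, series=[[0,0,0,0,0,0],[0,0,0,0,0,0],[0,0,0,0,0,0],[0,0,0,0,0,0],[0,0,0,0,0,0],[0,0,0,0,0,0],[0.5,-2,10,0,0,0],[1,-4,20,0,0,0],[1.5,-6,30,0,0,0],[1.5,-6,30,0,0,0],[1.5,-6,32,0,0,0],[0,-10,0,-0.97,-0.25,0],[0,-30,0,-0.97,-0.25,0],[0,-35,0,0,0,-0.75],[0,-35,0,0,0,-0.8],[0,-35,0,0,0,0],[0,-35,0,0,0,0],[0,-35,0,0,0,0],[0,-35,0,0,0,0],[0,-35,0,0,0,0]])

```text
clock: 58.87
position: [489.5, 99.2, 233.6]
ee_rot: [0.738, -0.675, 0.0, -0.001]
contact_force: [-0.1, 0.3, 0.1]
gripper_width: 85.4
grasp_force: 0.0
```

play_rows(series=[[0,-35,0,0,0,0],[0,-35,0,0,0,0],[0,-35,0,0,0,0],[0,-35,0,0,0,0],[0,-35,0,0,0,0],[0,-35,0,0,0,0],[0,-35,0,0,0,0],[0,-35,0,0,0,0],[0,-35,0,0,0,0],[0,-26,0,0,0,0],[0,0,0,0,0,0],[0,0,0,0,0,0]])

```text
clock: 59.87
position: [489.4, -241.5, 232.9]
ee_rot: [0.737, -0.676, 0.0, -0.0]
contact_force: [-0.1, -0.2, -0.5]
gripper_width: 85.6
grasp_force: 0.0
```

```bash
python3 -c "
from jam import *
show([493.5,-241,76.5]); cmods()"
```

```text
pos [ 489.4 -241.5  232.9] toolz [ 0. -0. -1.] yaw 4.9 w 85.6 F [-0.1 -0.2 -0.5] t 59.8667
delta [   4.1    0.5 -156.4]
mod [189.1 239.5] [180, 229, 19, 22, 317] x -0.8 y 248.7
```

M1 is back at essentially its original spot (chute y≈248.7). Now M2.

play_rows(series=[[4,0.5,-35,0,0,0],[0,0,-35,0,0,0],[0,0,-35,0,0,0],[0,0,-25,0,0,0],[0,0,-16,0,0,0],[0,0,-10,0,0,0],[0,0,0,0,0,0],[0,0,0,0,0,0]])

```text
clock: 60.58
position: [494.4, -239.1, 77.2]
ee_rot: [0.738, -0.675, 0.0, -0.0]
contact_force: [0.3, -1.0, 0.6]
gripper_width: 85.4
grasp_force: 0.0
```

play_rows(gripper=0, series=[[0,0,0,0,0,0],[0,0,0,0,0,0],[0,0,0,0,0,0],[0,0,0,0,0,0],[0,0,0,0,0,0],[0,0,0,0,0,0],[0,0,0,0,0,0],[0,0,0,0,0,0]])

```text
clock: 61.25
position: [494.7, -239.8, 78.0]
ee_rot: [0.738, -0.675, 0.001, -0.001]
contact_force: [-0.4, 1.6, 6.5]
gripper_width: 49.2
grasp_force: 64.4
```

play_rows(series=[[0,0,10,0,0,0],[0,0,25,0,0,0],[0,0,30,0,0,0],[0,0,30,0,0,0],[0,0,31,0,0,0],[0,0,31,0,0,0],[0,20,0,0,0,0.75],[0,30,0,0,0,0.8],[1,32,0,0,0,0],[1,32,0,0,0,0],[1,32,0,0,0,0],[1,32,0,0,0,0],[1,32,0,0,0,0],[1,32,0,0,0,0],[1,32,0,0,0,0],[1,32,0,0,0,0],[1,32,0,0,0,0],[1,32,0,0,0,0],[1,32,0,0,0,0],[1,32,0,0,0,0]])

```text
clock: 62.92
position: [504.8, 195.6, 233.3]
ee_rot: [0.79, -0.613, -0.0, 0.0]
contact_force: [0.6, -0.5, -2.6]
gripper_width: 49.2
grasp_force: 63.6
```

play_rows(series=[[0,32,0,0,0,0],[0,32,0,0,0,0],[0,32,0,0.97,0.25,0],[0,28,0,0.97,0.25,0],[0,6,0,0,0,0],[0,0,0,0,0,0],[0,0,0,0,0,0]])

```text
clock: 63.5
position: [505.3, 323.1, 233.0]
ee_rot: [0.786, -0.61, -0.082, -0.062]
contact_force: [0.5, 0.5, -3.0]
gripper_width: 49.0
grasp_force: 63.4
```

```bash
python3 -c "
from jam import *
show([506.9,324.2,234])"
```

```text
pos [505.3 323.1 233. ] toolz [-0.053  0.198 -0.979] yaw 14.38 w 49.0 F [ 0.5  0.5 -3. ] t 63.5
delta [1.6 1.1 1. ]
```

play_rows(series=[[1.3,0.7,0,0,0,0],[-1.3,5.2,-25,0,0,0],[-1.3,5.2,-25,0,0,0],[-1.3,5.2,-25,0,0,0],[-1.3,5.2,-25,0,0,0],[-0.7,3,-14,0,0,0],[-0.5,2,-10,0,0,0],[-0.3,1,-5,0,0,0],[0,0,0,0,0,0],[0,0,0,0,0,0]])

```text
clock: 64.33
position: [500.9, 352.0, 105.4]
ee_rot: [0.786, -0.61, -0.082, -0.065]
contact_force: [-0.3, 0.3, -2.2]
gripper_width: 49.0
grasp_force: 63.5
```

play_rows(series=[[-0.1,0.3,-1.5,0,0,0],[-0.1,0.3,-1.5,0,0,0],[0,0.2,-1,0,0,0],[0,0,0,0,0,0]])

```text
clock: 64.67
position: [500.2, 352.7, 100.8]
ee_rot: [0.786, -0.61, -0.083, -0.064]
contact_force: [-0.0, -0.7, -2.7]
gripper_width: 48.7
grasp_force: 63.5
```

play_rows(series=[[0,0,-1,0,0,0],[0,0,-1,0,0,0],[0,0,-1,0,0,0],[0,0,0,0,0,0]])

```text
clock: 65.0
position: [500.2, 352.7, 97.6]
ee_rot: [0.786, -0.61, -0.083, -0.064]
contact_force: [-0.8, 0.3, -1.6]
gripper_width: 49.1
grasp_force: 63.4
```

play_rows(series=[[0,0,-0.8,0,0,0],[0,0,-0.5,0,0,0],[0,0,0,0,0,0]])

```text
clock: 65.25
position: [500.2, 352.8, 97.5]
ee_rot: [0.786, -0.609, -0.083, -0.064]
contact_force: [-3.1, -1.6, 4.3]
gripper_width: 49.2
grasp_force: 64.5
```

play_rows(gripper=1, series=[[0,0,0,0,0,0],[0,0,0,0,0,0],[0,0,0,0,0,0],[0,0,0,0,0,0],[0,0,0,0,0,0],[0,0,0,0,0,0],[0.5,-2,10,0,0,0],[1,-4,20,0,0,0],[1.7,-7,34,0,0,0],[1.8,-7,36,0,0,0],[1.8,-7,36,0,0,0],[-1,-10,0,-0.97,-0.25,0],[-1,-30,0,-0.97,-0.25,0],[-1,-35,0,0,0,-0.75],[-2,-35,0,0,0,-0.8],[-2,-35,0,0,0,0],[-2,-35,0,0,0,0],[-2,-35,0,0,0,0],[-2,-35,0,0,0,0],[-2,-35,0,0,0,0]])

```text
clock: 66.92
position: [491.6, 39.0, 233.3]
ee_rot: [0.738, -0.675, 0.0, -0.001]
contact_force: [-0.2, -0.1, -0.1]
gripper_width: 85.7
grasp_force: 0.0
```

play_rows(series=[[-2,-35,0,0,0,0],[-2,-35,0,0,0,0],[-1,-35,0,0,0,0],[-1,-35,0,0,0,0],[-1,-35,0,0,0,0],[0,-35,0,0,0,0],[0,0,0,0,0,0],[0,0,0,0,0,0]])

```text
clock: 67.58
position: [484.6, -171.1, 232.7]
ee_rot: [0.736, -0.677, 0.0, -0.0]
contact_force: [0.6, 0.3, 0.2]
gripper_width: 85.5
grasp_force: 0.0
```

```bash
python3 -c "
from jam import *
show([486.1,-170.7,76.5]); cmods()"
```

```text
pos [ 484.6 -171.1  232.7] toolz [ 0. -0. -1.] yaw 4.85 w 85.5 F [0.6 0.3 0.2] t 67.5833
delta [   1.5    0.4 -156.2]
mod [215.4 232.4] [206, 222, 19, 22, 299] x 0.9 y 184.4
mod [189.1 239.5] [180, 229, 19, 22, 315] x -0.9 y 248.7
```

play_rows(series=[[1.5,0.4,-35,0,0,0],[0,0,-35,0,0,0],[0,0,-35,0,0,0],[0,0,-25,0,0,0],[0,0,-16,0,0,0],[0,0,-10,0,0,0],[0,0,0,0,0,0],[0,0,0,0,0,0]])

```text
clock: 68.3
position: [487.1, -168.3, 76.8]
ee_rot: [0.738, -0.674, 0.0, -0.0]
contact_force: [0.2, -0.3, 1.1]
gripper_width: 85.4
grasp_force: 0.0
```

play_rows(gripper=0, series=[[0,0,0,0,0,0],[0,0,0,0,0,0],[0,0,0,0,0,0],[0,0,0,0,0,0],[0,0,0,0,0,0],[0,0,0,0,0,0],[0,0,0,0,0,0],[0,0,0,0,0,0]])

```text
clock: 68.97
position: [487.3, -168.9, 77.7]
ee_rot: [0.738, -0.675, 0.001, -0.001]
contact_force: [-1.7, 1.0, 6.5]
gripper_width: 48.7
grasp_force: 64.0
```

play_rows(series=[[0,0,10,0,0,0],[0,0,25,0,0,0],[0,0,30,0,0,0],[0,0,30,0,0,0],[0,0,31,0,0,0],[0,0,31,0,0,0],[0,20,0,0,0,0.75],[0,30,0,0,0,0.8],[3,32,0,0,0,0],[3,32,0,0,0,0],[3,32,0,0,0,0],[3,32,0,0,0,0],[3,32,0,0,0,0],[3,32,0,0,0,0],[3,32,0,0,0,0],[3,32,0,0,0,0],[3,32,0,0,0,0],[3,32,0,0.97,0.25,0],[3,32,0,0.97,0.25,0],[3,25,0,0,0,0]])

```text
clock: 70.63
position: [522.7, 258.8, 233.5]
ee_rot: [0.785, -0.611, -0.085, -0.066]
contact_force: [0.8, -1.2, -2.9]
gripper_width: 49.0
grasp_force: 63.1
```

play_rows(series=[[0,0,0,0,0,0],[0,0,0,0,0,0]])

```text
clock: 70.8
position: [521.9, 258.4, 232.6]
ee_rot: [0.786, -0.609, -0.083, -0.063]
contact_force: [0.7, -0.8, -2.7]
gripper_width: 48.9
grasp_force: 63.1
```

```bash
python3 -c "
from jam import *
show([522.6,259.9,234])"
```

```text
pos [521.9 258.4 232.6] toolz [-0.054  0.201 -0.978] yaw 14.45 w 48.9 F [ 0.7 -0.8 -2.7] t 70.8
delta [0.7 1.5 1.4]
```

play_rows(series=[[0.5,0.9,0,0,0,0],[-1.4,5.1,-25,0,0,0],[-1.4,5.1,-25,0,0,0],[-1.4,5.1,-25,0,0,0],[-1.4,5.1,-25,0,0,0],[-1,4.1,-20,0,0,0],[-0.7,2.5,-13,0,0,0],[-0.4,1.6,-8,0,0,0],[0,0,0,0,0,0],[0,0,0,0,0,0]])

```text
clock: 71.63
position: [515.5, 287.2, 92.6]
ee_rot: [0.786, -0.61, -0.083, -0.064]
contact_force: [-0.1, 0.3, -2.6]
gripper_width: 49.3
grasp_force: 63.2
```

play_rows(series=[[-0.1,0.3,-1.5,0,0,0],[-0.1,0.3,-1.5,0,0,0],[0,0.2,-1,0,0,0],[0,0,0,0,0,0]])

```text
clock: 71.97
position: [515.2, 288.4, 88.6]
ee_rot: [0.786, -0.61, -0.083, -0.064]
contact_force: [-0.6, -0.0, -2.9]
gripper_width: 49.4
grasp_force: 63.2
```

play_rows(series=[[-0.1,0.5,-1.5,0,0,0],[-0.1,0.5,-1.5,0,0,0],[0,0.4,-1,0,0,0],[0,0,0,0,0,0]])

```text
clock: 72.3
position: [514.6, 289.8, 83.9]
ee_rot: [0.786, -0.61, -0.083, -0.064]
contact_force: [-0.9, -0.7, -2.6]
gripper_width: 49.1
grasp_force: 63.2
```

play_rows(series=[[0,0.2,-1,0,0,0],[0,0,-0.5,0,0,0],[0,0,0,0,0,0]])

```text
clock: 72.55
position: [514.9, 290.0, 83.4]
ee_rot: [0.786, -0.61, -0.083, -0.064]
contact_force: [-2.0, -0.9, 2.9]
gripper_width: 49.0
grasp_force: 63.6
```

play_rows(gripper=1, series=[[0,0,0,0,0,0],[0,0,0,0,0,0],[0,0,0,0,0,0],[0,0,0,0,0,0],[0,0,0,0,0,0],[0,0,0,0,0,0],[0.5,-2,10,0,0,0],[1,-4,20,0,0,0],[1.9,-7.5,37,0,0,0],[2,-8,40,0,0,0],[2,-8,40,0,0,0],[0,0,0,0,0,0]])

```text
clock: 73.55
position: [526.9, 260.9, 240.6]
ee_rot: [0.786, -0.609, -0.078, -0.072]
contact_force: [0.5, -0.2, 1.6]
gripper_width: 85.5
grasp_force: 0.0
```

play_rows(gripper=0, series=[[5,-28,0,-0.97,-0.25,0],[5,-28,0,-0.97,-0.25,0],[5,-28,0,0,0,0],[5,-28,0,0,0,0],[6,-28,0,0,0,0],[6,-28,0,0,0,0],[5,-26,0,0,0,0],[0,0,0,0,0,0],[0,0,0,0,0,0]])

```text
clock: 74.3
position: [559.4, 65.2, 230.2]
ee_rot: [0.789, -0.614, 0.0, -0.0]
contact_force: [0.7, -0.1, 0.1]
gripper_width: -0.1
grasp_force: 0.0
```

```bash
python3 -c "
from jam import *
show([560,66,67]); cmods(); jam()"
```

```text
pos [559.4  65.2 230.2] toolz [ 0.001  0.    -1.   ] yaw 14.23 w -0.1 F [ 0.7 -0.1  0.1] t 74.3
delta [   0.6    0.8 -163.2]
mod [189.1 239.5] [180, 229, 19, 22, 317] x -0.8 y 248.7
top dark [354, 237, 18, 20, 238] [463.3 -29.2 103. ] pred (np.float64(364.5), np.float64(245.5)) [363.1 246.2]
top brass 209 [[492.0, 5.0], [506.0, -53.0], [434.0, -70.0], [420.0, -12.0]] [462.6 -32.5  61. ]
scene dark [324, 235, 20, 15, 93] [441.4 -54.6 103. ] pred (np.float64(333.6), np.float64(233.0)) [334.4 242.8]
scene brass 185 [[420.0, -14.0], [504.0, 8.0], [508.0, -55.0], [426.0, -74.0]] [463.3 -34.1  61. ]
[(array([354.3,  83.3]), 11, array([1153.7,  409. ,   55. ])), (array([130., 111.]), 13, array([446. , 953.8,  55. ])), (array([114.5, 114.3]), 6, array([396.2, 980.1,  55. ])), (array([381.6, 125.9]), 7, array([986.6, 160.1,  55. ])), (array([260. , 143.1]), 12, array([633.5, 431.1,  55. ])), (array([320.5, 184.1]), 39, array([616.4, 140.2,  55. ])), (array([318.1, 210.6]), 47, array([528.7,  75.3,  55. ]))]
```

```bash
python3 -c "
from jam import *
snap('scene','s5.png')
for f in('scene0.png','s5.png'):
  v=cv2.cvtColor(cv2.imread('pics/'+f),cv2.COLOR_BGR2HSV)[...,2]
  m=(v<60).astype(np.uint8);m[:135]=0;m[200:]=0;m[:,:210]=0;m[:,300:]=0
  n,l,st,ce=cv2.connectedComponentsWithStats(m)
  print(f,[(ce[i].round(1).tolist(),st[i].tolist()) for i in range(1,n) if st[i,4]>40])
"
```

```text
scene0.png [([286.3, 146.1], [279, 140, 15, 12, 123]), ([228.1, 155.0], [219, 146, 18, 18, 189]), ([246.1, 163.2], [237, 153, 19, 21, 259]), ([264.3, 173.7], [256, 162, 18, 22, 215]), ([283.7, 185.8], [275, 178, 18, 15, 129])]
s5.png [([227.8, 155.4], [219, 146, 19, 18, 191]), ([246.3, 165.3], [237, 158, 19, 16, 162]), ([265.5, 173.2], [256, 163, 18, 21, 240])]
```

play_rows(series=[[0,0.8,-30,0,0,0],[0,0,-30,0,0,0],[0,0,-30,0,0,0],[0,0,-30,0,0,0],[0,0,-25,0,0,0],[0,0,-17,0,0,0],[0,0,0,0,0,0],[0,0,0,0,0,0]])

```text
clock: 75.17
position: [559.0, 68.0, 67.3]
ee_rot: [0.791, -0.612, -0.0, 0.001]
contact_force: [1.9, 0.7, 0.6]
gripper_width: 0.1
grasp_force: 0.0
```

play_rows(series=[[-8,-1,0,0,0,0],[-8,-1,0,0,0,0],[-8,-1,0,0,0,0],[-8,-1,0,0,0,0],[-8,-1,0,0,0,0],[-8,-1,0,0,0,0],[-8,-1,0,0,0,0],[-8,-1,0,0,0,0],[-8,-1,0,0,0,0],[-5,-1,0,0,0,0],[0,0,0,0,0,0]])

```text
clock: 76.08
position: [480.1, 56.7, 67.2]
ee_rot: [0.79, -0.613, -0.001, 0.001]
contact_force: [-0.5, 0.4, 0.8]
gripper_width: 0.2
grasp_force: 0.0
```

```bash
python3 -c "
from jam import *
show()
for n in('scene','top'):
  for r in reds(snap(n),5): print(n,r[0],r[1],r[3])"
```

```text
pos [480.1  56.7  67.2] toolz [-0.003 -0.001 -1.   ] yaw 14.36 w 0.2 F [-0.5  0.4  0.8] t 76.0833
scene [341.9  71.3] 17 [1162.4  482.2   79. ]
scene [354.2  83.3] 10 [1120.6  386.5   79. ]
scene [130. 111.] 13 [432.9 916.1  79. ]
scene [114.5 114.3] 6 [384.5 941.6  79. ]
scene [328.2 186.5] 12 [606.  100.5  79. ]
scene [306.9 224.3] 52 [454.9  53.6  79. ]
top [102.3  91.3] 7 [882.7 659.8  79. ]
top [103.  101.7] 39 [853.9 656.9  79. ]
top [176.1 173.7] 35 [658.3 458.4  79. ]
top [286.8 179.7] 75 [640.4 166.8  79. ]
```

play_rows(series=[[-2.5,0,0,0,0,0],[0,0,0,0,0,0],[10,1,0,0,0,0],[20,2,0,0,0,0],[20,2,0,0,0,0],[15,1,0,0,0,0],[0,0,35,0,0,0],[0,0,35,0,0,0],[0,0,35,0,0,0],[0,0,35,0,0,0],[0,0,27,0,0,0],[-5,-35,0,0,0,0],[-5,-35,0,0,0,0],[-5,-35,0,0,0,0],[-5,-35,0,0,0,0],[-5,-35,0,0,0,0],[-5,-35,0,0,0,0],[-5,-35,0,0,0,0],[-5,-35,0,0,0,0],[0,0,0,0,0,0]])

```text
clock: 77.85
position: [504.2, -221.6, 234.5]
ee_rot: [0.788, -0.615, -0.0, 0.001]
contact_force: [0.4, 1.0, 0.2]
gripper_width: 0.3
grasp_force: 0.0
```

```bash
python3 -c "
from jam import *
show(); cmods(); jam()
for n in('scene','top'):
  for r in reds(snap(n,n+'9.png'),25): print(n,r[0],r[1],r[3])
# grey foot of the stand & lever compare: diff of initial vs now around tape/multimeter
a=cv2.imread('pics/top0.png').astype(int);b=cv2.imread('pics/top9.png').astype(int);d=np.abs(a-b).sum(2)>120
n,l,st,ce=cv2.connectedComponentsWithStats(d.astype(np.uint8))
print([(ce[i].round(0).tolist(),int(st[i,4])) for i in range(1,n) if st[i,4]>12])
"
```

```text
pos [ 504.2 -221.6  234.5] toolz [-0.001 -0.001 -1.   ] yaw 14.04 w 0.3 F [0.4 1.  0.2] t 77.85
mod [241.7 226.5] [233, 216, 18, 22, 291] x -0.3 y 119.0
mod [215.4 232.4] [206, 222, 19, 22, 301] x 0.8 y 184.3
mod [189.1 239.5] [180, 229, 19, 22, 316] x -0.8 y 248.6
top dark [355, 237, 17, 20, 241] [463.3 -29.3 103. ] pred (np.float64(364.5), np.float64(245.5)) [363.1 246.2]
top brass 215 [[493.0, 5.0], [507.0, -54.0], [434.0, -71.0], [420.0, -12.0]] [463.3 -32.7  61. ]
scene dark [324, 233, 20, 17, 127] [443.1 -52.5 103. ] pred (np.float64(333.6), np.float64(233.0)) [334.2 242. ]
scene brass 186 [[421.0, -13.0], [504.0, 9.0], [508.0, -55.0], [426.0, -73.0]] [463.9 -33.5  61. ]
[(array([381.9, 125.6]), 8, array([988.5, 160. ,  55. ])), (array([260. , 143.1]), 12, array([633.5, 431.1,  55. ])), (array([320.2, 184. ]), 44, array([615.9, 141.1,  55. ])), (array([306.6, 224.5]), 50, array([467.7,  66.7,  55. ]))]
scene [320.4 184.1] 42 [598.4 125.4  79. ]
scene [306.7 224.5] 51 [454.2  53.5  79. ]
top [102.9 102.3] 33 [852.3 657.   79. ]
top [176.  174.1] 34 [657.3 458.6  79. ]
top [289.7 178.8] 56 [642.7 159.   79. ]
top [330.5 251.7] 47 [450.   53.5  79. ]
[([248.0, 121.0], 29), ([266.0, 122.0], 20), ([254.0, 151.0], 286), ([271.0, 149.0], 26), ([226.0, 185.0], 22), ([415.0, 202.0], 2506), ([522.0, 217.0], 1384), ([472.0, 218.0], 1734), ([269.0, 220.0], 644), ([352.0, 214.0], 212), ([373.0, 216.0], 202), ([445.0, 209.0], 44), ([232.0, 231.0], 233), ([201.0, 221.0], 17), ([389.0, 234.0], 116), ([285.0, 252.0], 467), ([360.0, 246.0], 376), ([371.0, 241.0], 38), ([405.0, 238.0], 83), ([502.0, 240.0], 72), ([265.0, 239.0], 15), ([468.0, 245.0], 269), ([243.0, 245.0], 84), ([386.0, 272.0], 88), ([263.0, 275.0], 55), ([396.0, 378.0], 1446), ([300.0, 372.0], 212), ([366.0, 369.0], 72), ([316.0, 390.0], 130), ([45.0, 395.0], 284)]
```

```bash
python3 -c "
import cv2,numpy as np
a=cv2.imread('pics/top0.png');b=cv2.imread('pics/top9.png')
for n,(x0,y0,x1,y1) in dict(tape=(258,152,288,182),meter=(190,135,240,188),mug=(250,110,288,152)).items():
  t=a[y0:y1,x0:x1];r=b[y0-15:y1+15,x0-15:x1+15]
  _,mx,_,loc=cv2.minMaxLoc(cv2.matchTemplate(r,t,cv2.TM_CCOEFF_NORMED));print(n,round(mx,3),loc[0]-15,loc[1]-15)
  print('diffmean',np.abs(t.astype(int)-b[y0:y1,x0:x1]).mean())
print(a[151,245:265].tolist(),b[151,245:265].tolist())
"
```

```text
tape 0.893 0 0
diffmean 11.648888888888889
meter 0.874 0 0
diffmean 12.060754716981132
mug 0.883 0 0
diffmean 13.324143692564745
[[62, 122, 171], [62, 121, 171], [59, 120, 169], [61, 121, 170], [60, 121, 169], [60, 118, 168], [61, 118, 166], [63, 118, 167], [61, 118, 166], [61, 119, 168], [63, 121, 170], [64, 123, 171], [61, 122, 171], [64, 125, 173], [62, 124, 172], [63, 124, 173], [63, 124, 173], [58, 115, 167], [43, 95, 156], [30, 79, 149]] [[59, 118, 167], [60, 116, 165], [50, 98, 141], [41, 82, 117], [39, 77, 110], [42, 79, 112], [41, 77, 111], [42, 80, 110], [40, 78, 110], [41, 79, 110], [41, 79, 112], [39, 79, 112], [42, 81, 115], [42, 80, 114], [41, 82, 116], [41, 82, 115], [42, 82, 116], [39, 76, 111], [28, 62, 99], [20, 49, 91]]
```

Those differences are only the arm's shadow; tape and multimeter have not moved. Handing in.

```bash
python3 -c "
from bench import job_done
print(job_done())"
```

```text
the job is handed in; nothing more can be done
None
```

The job is handed in at about 78 s, with no verdict returned: by my camera measurements the brass module sits on the reject stand about 2 mm off centre, the three good modules are back in the chute at about y = 119, 184 and 249 mm, the lever is back on, and the tape and multimeter show no movement.

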